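Load the yoghurt maker in well order, cover it and click it on

TASK

Start tonight's batch of yoghurt: lift the clear cover off the yoghurt maker and set it down in the middle of the wooden board, then stand every filled jar from the tray upright in the maker, one to a well, in the order of the dots beside the wells (one dot at the rear left, two at the rear right, three middle left and so on), filling each well before the next and skipping none, because they are eaten in that order. When all the jars are in, put the cover back on so that it sits down level over the deck, and only then turn the switch clockwise until it clicks over to on. Leave the tea glasses standing where they are.

Things in the scene. Friction and masses are not known exactly. Their poses are not given: they have to be found in the camera images.
- jar1_mid (a point): a filled, closed yoghurt jar (white body, flat aluminium lid), a plain upright cylinder 52 mm in diameter and 80 mm tall (lid included), about 0.2 kg; it starts standing on the oval tray. The point is its centre, 40 mm above its underside; z points up out of its lid. All jars are alike; four to six are present, the rest are given as None
- jar2_mid (a point): a filled, closed yoghurt jar (white body, flat aluminium lid), a plain upright cylinder 52 mm in diameter and 80 mm tall (lid included), about 0.2 kg; it starts standing on the oval tray. The point is its centre, 40 mm above its underside; z points up out of its lid. All jars are alike; four to six are present, the rest are given as None
- jar3_mid (a point): a filled, closed yoghurt jar (white body, flat aluminium lid), a plain upright cylinder 52 mm in diameter and 80 mm tall (lid included), about 0.2 kg; it starts standing on the oval tray. The point is its centre, 40 mm above its underside; z points up out of its lid. All jars are alike; four to six are present, the rest are given as None
- jar4_mid (a point): a filled, closed yoghurt jar (white body, flat aluminium lid), a plain upright cylinder 52 mm in diameter and 80 mm tall (lid included), about 0.2 kg; it starts standing on the oval tray. The point is its centre, 40 mm above its underside; z points up out of its lid. All jars are alike; four to six are present, the rest are given as None
- jar5_mid (a point): a filled, closed yoghurt jar (white body, flat aluminium lid), a plain upright cylinder 52 mm in diameter and 80 mm tall (lid included), about 0.2 kg; it starts standing on the oval tray. The point is its centre, 40 mm above its underside; z points up out of its lid. All jars are alike; four to six are present, the rest are given as None
- jar6_mid (a point): a filled, closed yoghurt jar (white body, flat aluminium lid), a plain upright cylinder 52 mm in diameter and 80 mm tall (lid included), about 0.2 kg; it starts standing on the oval tray. The point is its centre, 40 mm above its underside; z points up out of its lid. All jars are alike; four to six are present, the rest are given as None
- well1 (a point): well number 1 of the yoghurt maker (1 moulded dot beside it): the rear left one, seen from the robot with the control panel in front. A round recess 58 mm in diameter and 28 mm deep in the maker's deck; neighbouring wells are 80 mm apart. The point is where the centre of a jar lies when it stands in the well: on the well's axis, 40 mm above its floor and 12 mm above the deck. Axes are the maker's: x to the rear (away from the knob), y to the left, z up
- well2 (a point): well number 2 of the yoghurt maker (2 moulded dots beside it): the rear right one, seen from the robot with the control panel in front. A round recess 58 mm in diameter and 28 mm deep in the maker's deck; neighbouring wells are 80 mm apart. The point is where the centre of a jar lies when it stands in the well: on the well's axis, 40 mm above its floor and 12 mm above the deck. Axes are the maker's: x to the rear (away from the knob), y to the left, z up
- well3 (a point): well number 3 of the yoghurt maker (3 moulded dots beside it): the middle left one, seen from the robot with the control panel in front. A round recess 58 mm in diameter and 28 mm deep in the maker's deck; neighbouring wells are 80 mm apart. The point is where the centre of a jar lies when it stands in the well: on the well's axis, 40 mm above its floor and 12 mm above the deck. Axes are the maker's: x to the rear (away from the knob), y to the left, z up
- well4 (a point): well number 4 of the yoghurt maker (4 moulded dots beside it): the middle right one, seen from the robot with the control panel in front. A round recess 58 mm in diameter and 28 mm deep in the maker's deck; neighbouring wells are 80 mm apart. The point is where the centre of a jar lies when it stands in the well: on the well's axis, 40 mm above its floor and 12 mm above the deck. Axes are the maker's: x to the rear (away from the knob), y to the left, z up
- well5 (a point): well number 5 of the yoghurt maker (5 moulded dots beside it): the front left one, seen from the robot with the control panel in front. A round recess 58 mm in diameter and 28 mm deep in the maker's deck; neighbouring wells are 80 mm apart. The point is where the centre of a jar lies when it stands in the well: on the well's axis, 40 mm above its floor and 12 mm above the deck. Axes are the maker's: x to the rear (away from the knob), y to the left, z up
- well6 (a point): well number 6 of the yoghurt maker (6 moulded dots beside it): the front right one, seen from the robot with the control panel in front. A round recess 58 mm in diameter and 28 mm deep in the maker's deck; neighbouring wells are 80 mm apart. The point is where the centre of a jar lies when it stands in the well: on the well's axis, 40 mm above its floor and 12 mm above the deck. Axes are the maker's: x to the rear (away from the knob), y to the left, z up
- cover_grip (a point): the maker's clear plastic cover, an open-bottomed box with outside size 260 x 182 x 79 mm (walls 3 mm, top 4 mm), 0.36 kg, starting in place on the maker. On its top stands a grey bridge handle along its length (x): a bar 80 mm long, 14 mm wide and 10 mm high on two 10 mm posts near its ends, with a 20 mm gap below the bar. The point is the bar's centre, 25 mm above the cover's top and 104 mm above its lower edge; x runs along the bar and the cover's long side, z up
- cover_home (a point): where the cover's handle centre (cover_grip) lies when the cover is on the maker: centred over the six wells. The cover then goes over the raised deck (246 x 168 mm, 4 mm play on each side) and its lower edge rests on the ledge 15 mm below the deck top, which is 55 mm above the counter; seated, its top is 119 mm above the counter. Axes are the maker's: x to the rear, y left, z up; the cover fits either way round
- knob (a joint): rotary switch, rad, in the middle of the control panel in front of the wells: 0 = off, 1.2 = on; it grows as the knob is turned clockwise seen from above. It has a detent half-way (0.6): short of it the knob springs back to off, past it it clicks over to on and stays. It takes about 0.12 N m
- knob_grip (a point): the switch's grip: a straight black bar 44 mm long, 12 mm wide and 32 mm high on a disc 40 mm across whose top is 5.5 mm above the panel. The point is on the turning axis (vertical), 27 mm above the panel, 10 mm below the bar's top; x runs along the bar and turns with it. The panel is level with the deck; the knob's axis is 52 mm in front of the seated cover's front wall
- board_top (a point): wooden board lying on the counter, 320 x 230 x 14 mm, fixed and empty at the start: where the cover is put aside. The point is the centre of its top face, 14 mm above the counter; x along its length, z up
- maker: the yoghurt maker, a white box 367 mm long, 204 mm wide and 55 mm high, fixed to the counter: six wells in three rows of two and a control panel towards the robot. Origin on the counter under the middle of the six wells; x to the rear, y left, z up
- tray: oval chrome tray, 342 x 242 mm, with a 12 mm rim, fixed; the jars stand on its 3 mm floor. Origin on the counter under its middle, x along its length
- glass1: bystander: clear tulip tea glass, 85 mm tall, 58 mm across, on a red coaster; to be left standing. Origin at the centre of its underside, z up
- glass2: bystander: clear tulip tea glass, 85 mm tall, 58 mm across, on a red coaster; to be left standing. Origin at the centre of its underside, z up
- glass3: bystander: clear tulip tea glass, 85 mm tall, 58 mm across, on a red coaster; to be left standing. Origin at the centre of its underside, z up
Things that resemble listed ones, but are neither listed nor needed, are in the scene too. What is shaped like the part that bears jar1_mid but orange is not meant.

How it is judged:
On the way, in this order (a step that is already met when the one before it is completed fails the run):
1. the cover stands the right way up on the board, within 45 mm of its middle (horizontal distance between cover_grip and board_top below 0.045 m and z of cover_grip in the frame of board_top below 0.11 m and angle between cover_grip's own z axis and vertical below 0.05 rad), for 0.2 s.
2. a jar stands in well 1, and none yet in a later well (distance between any of jar1_mid, jar2_mid, jar3_mid, jar4_mid, jar5_mid, jar6_mid and well1 below 0.01 m and not (distance between any of jar1_mid, jar2_mid, jar3_mid, jar4_mid, jar5_mid, jar6_mid and well2 below 0.01 m) and not (distance between any of jar1_mid, jar2_mid, jar3_mid, jar4_mid, jar5_mid, jar6_mid and well3 below 0.01 m) and not (distance between any of jar1_mid, jar2_mid, jar3_mid, jar4_mid, jar5_mid, jar6_mid and well4 below 0.01 m) and not (distance between any of jar1_mid, jar2_mid, jar3_mid, jar4_mid, jar5_mid, jar6_mid and well5 below 0.01 m) and not (distance between any of jar1_mid, jar2_mid, jar3_mid, jar4_mid, jar5_mid, jar6_mid and well6 below 0.01 m)), for 0.2 s.
3. a jar stands in well 2, and none yet in a later well (distance between any of jar1_mid, jar2_mid, jar3_mid, jar4_mid, jar5_mid, jar6_mid and well2 below 0.01 m and not (distance between any of jar1_mid, jar2_mid, jar3_mid, jar4_mid, jar5_mid, jar6_mid and well3 below 0.01 m) and not (distance between any of jar1_mid, jar2_mid, jar3_mid, jar4_mid, jar5_mid, jar6_mid and well4 below 0.01 m) and not (distance between any of jar1_mid, jar2_mid, jar3_mid, jar4_mid, jar5_mid, jar6_mid and well5 below 0.01 m) and not (distance between any of jar1_mid, jar2_mid, jar3_mid, jar4_mid, jar5_mid, jar6_mid and well6 below 0.01 m)), for 0.2 s.
4. a jar stands in well 3, and none yet in a later well (distance between any of jar1_mid, jar2_mid, jar3_mid, jar4_mid, jar5_mid, jar6_mid and well3 below 0.01 m and not (distance between any of jar1_mid, jar2_mid, jar3_mid, jar4_mid, jar5_mid, jar6_mid and well4 below 0.01 m) and not (distance between any of jar1_mid, jar2_mid, jar3_mid, jar4_mid, jar5_mid, jar6_mid and well5 below 0.01 m) and not (distance between any of jar1_mid, jar2_mid, jar3_mid, jar4_mid, jar5_mid, jar6_mid and well6 below 0.01 m)), for 0.2 s.
5. a jar stands in well 4, and none yet in a later well (distance between any of jar1_mid, jar2_mid, jar3_mid, jar4_mid, jar5_mid, jar6_mid and well4 below 0.01 m and not (distance between any of jar1_mid, jar2_mid, jar3_mid, jar4_mid, jar5_mid, jar6_mid and well5 below 0.01 m) and not (distance between any of jar1_mid, jar2_mid, jar3_mid, jar4_mid, jar5_mid, jar6_mid and well6 below 0.01 m)), for 0.2 s.
6. every jar stands in a well, none skipped, the cover is on and the switch is still off (z of jar1_mid in the frame of maker between 0.06 and 0.074 m and z of jar2_mid in the frame of maker between 0.06 and 0.074 m and z of jar3_mid in the frame of maker between 0.06 and 0.074 m and z of jar4_mid in the frame of maker between 0.06 and 0.074 m and z of jar5_mid in the frame of maker between 0.06 and 0.074 m and z of jar6_mid in the frame of maker between 0.06 and 0.074 m and x of jar1_mid in the frame of maker between -0.09 and 0.09 m and x of jar2_mid in the frame of maker between -0.09 and 0.09 m and x of jar3_mid in the frame of maker between -0.09 and 0.09 m and x of jar4_mid in the frame of maker between -0.09 and 0.09 m and x of jar5_mid in the frame of maker between -0.09 and 0.09 m and x of jar6_mid in the frame of maker between -0.09 and 0.09 m and y of jar1_mid in the frame of maker between -0.05 and 0.05 m and y of jar2_mid in the frame of maker between -0.05 and 0.05 m and y of jar3_mid in the frame of maker between -0.05 and 0.05 m and y of jar4_mid in the frame of maker between -0.05 and 0.05 m and y of jar5_mid in the frame of maker between -0.05 and 0.05 m and y of jar6_mid in the frame of maker between -0.05 and 0.05 m and angle between each of jar1_mid, jar2_mid, jar3_mid, jar4_mid, jar5_mid, jar6_mid's own z axis and vertical below 0.12 rad and not (distance between any of jar1_mid, jar2_mid, jar3_mid, jar4_mid, jar5_mid, jar6_mid and well6 below 0.01 m and not (distance between any of jar1_mid, jar2_mid, jar3_mid, jar4_mid, jar5_mid, jar6_mid and well5 below 0.01 m)) and distance between cover_grip and cover_home below 0.01 m and angle between cover_grip's own z axis and vertical below 0.05 rad and angle between the x axis of cover_grip and the x axis of cover_home, either way round below 0.06 rad and value of joint knob below 0.3 rad), for 0.2 s.
7. the switch has clicked over to on (value of joint knob above 1 rad), for 0.3 s.
At the end, for the whole second after the job is handed in: every jar upright (0.12 rad) in a well (within 10 mm of its point), wells filled from 1 on without a gap; cover seated (handle within 10 mm of cover_home, level within 0.05 rad, square within 0.06 rad); switch clicked on (above 1.0 rad) (z of jar1_mid in the frame of maker between 0.06 and 0.074 m and z of jar2_mid in the frame of maker between 0.06 and 0.074 m and z of jar3_mid in the frame of maker between 0.06 and 0.074 m and z of jar4_mid in the frame of maker between 0.06 and 0.074 m and z of jar5_mid in the frame of maker between 0.06 and 0.074 m and z of jar6_mid in the frame of maker between 0.06 and 0.074 m and x of jar1_mid in the frame of maker between -0.09 and 0.09 m and x of jar2_mid in the frame of maker between -0.09 and 0.09 m and x of jar3_mid in the frame of maker between -0.09 and 0.09 m and x of jar4_mid in the frame of maker between -0.09 and 0.09 m and x of jar5_mid in the frame of maker between -0.09 and 0.09 m and x of jar6_mid in the frame of maker between -0.09 and 0.09 m and y of jar1_mid in the frame of maker between -0.05 and 0.05 m and y of jar2_mid in the frame of maker between -0.05 and 0.05 m and y of jar3_mid in the frame of maker between -0.05 and 0.05 m and y of jar4_mid in the frame of maker between -0.05 and 0.05 m and y of jar5_mid in the frame of maker between -0.05 and 0.05 m and y of jar6_mid in the frame of maker between -0.05 and 0.05 m and angle between each of jar1_mid, jar2_mid, jar3_mid, jar4_mid, jar5_mid, jar6_mid's own z axis and vertical below 0.12 rad and distance between any of jar1_mid, jar2_mid, jar3_mid, jar4_mid, jar5_mid, jar6_mid and well1 below 0.01 m and distance between any of jar1_mid, jar2_mid, jar3_mid, jar4_mid, jar5_mid, jar6_mid and well2 below 0.01 m and distance between any of jar1_mid, jar2_mid, jar3_mid, jar4_mid, jar5_mid, jar6_mid and well3 below 0.01 m and distance between any of jar1_mid, jar2_mid, jar3_mid, jar4_mid, jar5_mid, jar6_mid and well4 below 0.01 m and not (distance between any of jar1_mid, jar2_mid, jar3_mid, jar4_mid, jar5_mid, jar6_mid and well6 below 0.01 m and not (distance between any of jar1_mid, jar2_mid, jar3_mid, jar4_mid, jar5_mid, jar6_mid and well5 below 0.01 m)) and distance between cover_grip and cover_home below 0.01 m and angle between cover_grip's own z axis and vertical below 0.05 rad and angle between the x axis of cover_grip and the x axis of cover_home, either way round below 0.06 rad and value of joint knob above 1 rad); the robot touches nothing.
It fails at once if a jar stands in well 6 while well 5 is empty (distance between any of jar1_mid, jar2_mid, jar3_mid, jar4_mid, jar5_mid, jar6_mid and well6 below 0.01 m and not (distance between any of jar1_mid, jar2_mid, jar3_mid, jar4_mid, jar5_mid, jar6_mid and well5 below 0.01 m)).
It fails at once if a tea glass is pushed more than 40 mm away or knocked over (distance of any of glass1, glass2, glass3 from where it was at the start of the episode above 0.04 m or angle between any of glass1, glass2, glass3's own z axis and vertical above 0.5 rad).
Of jar1, jar2, jar3, jar4, jar5, jar6 only 4 to 6 are there at a start; the rules pass over those that are not, and their reading is None.
At some moment in a run one of cover may be knocked a few centimetres aside while the robot is not near it.
It also fails if it takes over 210 s, if anything falls off the work surface, if the arm or the gripper's body presses on something with over 40 N, if the wrist force passes 120 N, or if a joint passes its speed limit or range.

ROBOT

A 6-joint arm with a two-finger parallel gripper is mounted at the origin on the work surface. World frame = base frame: x ahead of the robot, y to its left, z up, the work surface at z = 0. Lengths are in m, angles in rad, forces in N, time in s.
With the tool pointing down it reaches from about 0.35 to 0.85 m from the base axis. Payload 8.1 kg.
Tool frame: the origin (TCP) lies on the mounting face of the last link; the fingertips stand 186 mm ahead of it and the grasp point (between the pads) lies 167 mm ahead of it; z points along the fingers, y is the line along which they close (so a half turn about z gives the same grasp; the last joint's range is limited). The gripper opens to 93 mm and grips with 3 to 60 N. Pads are 15 mm wide; open, the fingers measure 128 mm over their backs; the gripper's body (75 mm by 188 mm) begins 65 mm behind the grasp point.
Start: joints at [-1.276, 0.13, 1.488, -0, 1.523, -0.085], TCP at [0.222, -0.557, 0.405] pointing down, gripper open.
Joint ranges: [-2.96, 2.96], [-0.89, 2.26], [0.02, 2.5], [-1.34, 4.48], [0, 2.73], [-2.66, 2.66]. Speed limits (rad/s): [2.39, 2.39, 2.79, 3.14, 3.14, 3.14].

INTERFACE

Orientations are given as a rotation vector (axis times angle).
In Python, from plant import read_state, read_camera, camera_params, close_job gives the robot as it stands. The module is installed in compiled form; this text tells all that it offers.
- The arm moves only by the tool servo_tool, never from a script. Its argument "increments" is a list of rows, each an object with "slide": the shift along the tool's x, y, z in mm, a list of three; "dr": the turn, a rotation vector about the tool's x, y, z in rad, a list of three; "jaw": the closure, from 0 (fully open) to 1 (shut). In form: [{"slide": [x, y, z], "dr": [ax, ay, az], "jaw": jaw}, ...]. A call has 1 to 20 rows; each row is the pose to reach, as a shift and turn from the pose commanded when the call began, along the tool's axes at that moment; what a row does not reach only later rows make up. A row lasts 1/10 s, in which the tool goes at most 50 mm and 8.59 degrees, less where a joint would pass 70% of its speed; a pose out of reach is approached as far as the arm can. A call with a gripper value outside its range is refused whole. The fingers move at their own pace and stop on an object; "force" is the grip in N (left out, the last holds). Time passes only in rows, so rows that repeat a pose let the fingers close. It gives the time, the measured TCP pose, the force, the opening and the grip force at its end, in the units of the state.
- read_state(): the state, without advancing time (a new reading comes with each control period).
- read_camera(name): name is "scene" or "top" or "wrist"; returns (picture, depth): 480x640x3 uint8, red, green, blue; 480x640 float32, m along the optical axis (not along the pixel's ray), 0 where there is no reading.
- camera_params(name): a dict with "fx", "fy", "cx", "cy" (pixels), "rvec" (rotation vector, rad) and "tvec" (3), from world to camera coordinates, as OpenCV has them. Camera axes: x right, y down, z forward; pixel columns grow to the right and rows downward; lengths in m; the calibration is good to about 2 mm. A picture is of the moment at which its call begins: read the wrist's pose just before it. camera_params takes no time and is no camera call; for the wrist camera it gives the pose at the moment of the call.
- close_job(): hands the job in; it is judged then, once.
The state is a dict: "t": time; "q": joint angles; "dq": joint speeds; "joint_torque": joint torques, N m; "tool_pos": TCP position; "orientation": TCP orientation; "force": force on the tool from outside, world axes, zero at the start; "wrist_torque": the same for the moment, N m; "opening": finger opening in m; "gripper_force": force on a finger pad.
Only numpy, scipy, OpenCV 4.12 (cv2) and the standard library are available. Lean on these libraries where they do the work, as an engineer would, in place of code of your own. Each camera call takes 0.05 s, during which the arm holds its last target. There are 200 camera calls.

## Working session

There is one attempt and no reset: what is moved stays moved. The work goes in short steps, Python scripts to look and compute and a tool call to move; the robot and the scene stay as the last step left them, time stands still between calls to the robot, and variables do not carry over. Pictures are saved under pics/ and viewed, at most 14 in all, crops included, and the job is handed in when it is done.

Besides the shell and the picture viewer there is one more tool, called after "Call:" as name(argument=value, ...), one argument or row to a line, values as JSON. servo_tool: Moves the arm, as the interface text tells. Its arguments: {"type":"object","properties":{"increments":{"type":"array"},"force":{"type":"number"}},"required":["increments"]}

```bash
mkdir -p pics
cat > h.py <<'E'
import numpy as np, cv2
from plant import read_state, read_camera, camera_params, close_job
from scipy.spatial.transform import Rotation as R
def snap(name):
    p=camera_params(name); im,d=read_camera(name)
    return im,d,p
def pts(d,p):
    v,u=np.mgrid[0:480,0:640]
    c=np.stack([(u-p['cx'])/p['fx']*d,(v-p['cy'])/p['fy']*d,d],-1)
    Rm=R.from_rotvec(np.ravel(p['rvec'])).as_matrix()
    return (c-np.ravel(p['tvec']))@Rm
def ray(uv,z,p):
    uv=np.atleast_2d(uv).astype(float)
    Rm=R.from_rotvec(np.ravel(p['rvec'])).as_matrix(); o=-Rm.T@np.ravel(p['tvec'])
    c=np.c_[(uv[:,0]-p['cx'])/p['fx'],(uv[:,1]-p['cy'])/p['fy'],np.ones(len(uv))]@Rm
    return o+c*((z-o[2])/c[:,2])[:,None]
def proj(P,p):
    Rm=R.from_rotvec(np.ravel(p['rvec'])).as_matrix()
    c=np.atleast_2d(P)@Rm.T+np.ravel(p['tvec'])
    return np.c_[c[:,0]/c[:,2]*p['fx']+p['cx'],c[:,1]/c[:,2]*p['fy']+p['cy']]
E
python3 - <<'E'
from h import *
for n in('top','scene'):
    im,d,p=snap(n); cv2.imwrite(f'pics/{n}0.png',im[...,::-1]); np.savez(f'{n}0.npz',im=im,d=d)
    print(n,p)
s=read_state();print(s)
E
```

```text
top {'fx': 521.4115902146277, 'fy': 521.4115902146277, 'cx': 313.735596050572, 'cy': 232.09272309681285, 'rvec': array([ 2.13925118, -2.11790528,  0.17143276]), 'tvec': array([0.08519483, 0.59626358, 1.16413828])}
scene {'fx': 434.293193011451, 'fy': 434.293193011451, 'cx': 322.4499439054961, 'cy': 245.35594885936018, 'rvec': array([ 2.15739777,  0.85162108, -0.36956339]), 'tvec': array([-0.49674668, -0.148729  ,  1.53388897])}
{'t': 0.1, 'q': array([-1.27637271e+00,  1.31091462e-01,  1.48915484e+00,  1.68720681e-05,
        1.52299546e+00, -8.54075690e-02]), 'dq': array([-1.16280909e-03, -2.89182985e-06, -2.31999185e-03,  8.83608213e-04,
       -1.09823219e-03,  4.84437884e-04]), 'joint_torque': array([ 5.95200909e-04, -5.61342931e+01, -4.93096161e+01,  7.69771636e-02,
        2.91563157e-02, -4.62499781e-05]), 'tool_pos': array([ 0.22241951, -0.55703645,  0.40379715]), 'orientation': array([-3.08349525e+00, -5.92746105e-01,  2.43771507e-04]), 'force': array([ 1.19033514,  0.21106198, -1.01765314]), 'wrist_torque': array([ 0.04187662, -0.01499758,  0.01402386]), 'gripper_force': 0.0, 'opening': 0.09293650280938238}
```

View pics/top0.png

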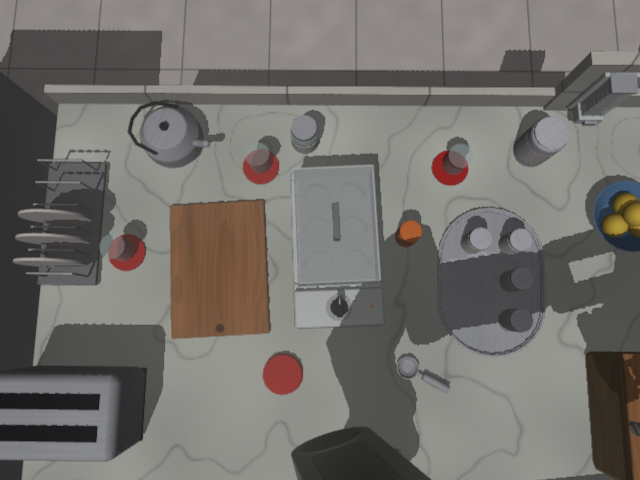

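View pics/scene0.png

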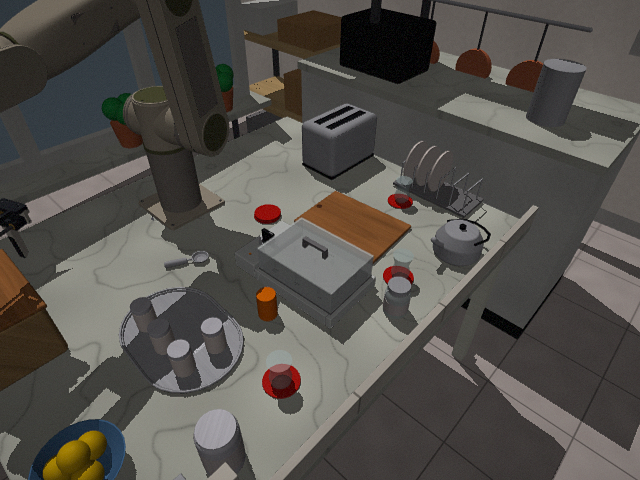

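Top view: four white jars with aluminium lids stand on the tray at (478,239), (517,240), (517,279) and (517,320). The orange cylinder at (409,232) and the grey canister at (305,133) are off the tray, so neither is a jar to move. The cover handle is at (336,221), the knob at (340,303) and the board's centre at (219,269).

The glasses stand on coasters at (261,165), (450,166) and (127,252). The red disc at (283,373) has no glass on it.

Run:
```python
from h import *
z=np.load('top0.npz'); im,d=z['im'],z['d']; p=camera_params('top'); P=pts(d,p)
cv2.imwrite('pics/crop1.png',cv2.resize(im[110:370,270:560],None,fx=2.6,fy=2.2,interpolation=cv2.INTER_CUBIC)[:,:,::-1])
def rect(m,z,name):
    m=cv2.morphologyEx(m.astype(np.uint8),cv2.MORPH_OPEN,np.ones((3,3)))
    cs,_=cv2.findContours(m,cv2.RETR_EXTERNAL,cv2.CHAIN_APPROX_NONE)
    for c in cs:
        if len(c)<12: continue
        w=ray(c[:,0],z,p)[:,:2].astype(np.float32)
        r=cv2.minAreaRect(w); print(name,np.round(r[0],4),np.round(r[1],4),round(r[2],1),'px',c[:,0].mean(0).round())
Z=P[...,2]; ok=d>0
reg=np.zeros_like(ok); reg[150:340,285:390]=1
print('counter z',np.median(Z[380:440,440:560]), 'board',np.median(Z[220:310,190:250]),'deckpanel',np.median(Z[300:320,360:375]),'cover',np.median(Z[185:275,310:325]))
rect(ok&reg&(Z>.135)&(Z<.16),.149,'handle')
rect(ok&reg&(Z>.105)&(Z<.13),.119,'covertop')
rect(ok&reg&(Z>.046)&(Z<.063),.055,'deck')
rect(ok&reg&(Z>.07)&(np.mgrid[0:480,0:640][0]>288),.087,'knob')
hsv=cv2.cvtColor(im,cv2.COLOR_RGB2HSV)
b=(hsv[...,0]>5)&(hsv[...,0]<18)&(hsv[...,1]>110); b[:, :160]=0;b[:,275:]=0;b[:190]=0;b[345:]=0
rect(b,.014,'board')
t=np.zeros_like(ok); t[200:360,430:550]=1
rect(ok&t&(Z>.075)&(Z<.09),.083,'jar')
rect(ok&(Z>.06)&(Z<.11)&(im[...,1]>-1),.085,'other')
red=((hsv[...,0]<4)|(hsv[...,0]>175))&(hsv[...,1]>150); rect(red,.004,'coaster')
```

```text
counter z 0.0011647983115621089 board 0.01465502777444051 deckpanel 0.05579201057971869 cover 0.11992159311939979
handle [0.6034 0.0435] [0.0793 0.0142] 2.9 px [336. 221.]
covertop [0.604  0.0433] [0.2611 0.1821] 3.1 px [335. 225.]
deck [0.4219 0.0336] [0.0856 0.203 ] 2.7 px [338. 307.]
knob [0.4222 0.0336] [0.0441 0.0123] 4.2 px [339. 307.]
board [0.5144 0.3179] [0.3146 0.225 ] 3.9 px [217. 271.]
jar [ 0.3982 -0.3656] [0.0477 0.0512] 0.6 px [520. 320.]
jar [ 0.4885 -0.3719] [0.0488 0.0496] 87.0 px [521. 279.]
jar [ 0.5774 -0.3746] [0.0479 0.0502] 0.5 px [520. 240.]
jar [ 0.5788 -0.2847] [0.048  0.0501] 0.5 px [480. 239.]
other [0.2059 0.4751] [0.1639 0.03  ] 5.7 px [133. 406.]
other [ 0.2015 -0.5362] [0.031  0.2568] 88.8 px [607. 415.]
other [ 0.3982 -0.3618] [0.0476 0.0572] 0.6 px [519. 320.]
other [0.4222 0.0354] [0.0438 0.0177] 0.2 px [339. 307.]
other [0.4895 0.7109] [0.0067 0.05  ] 0.6 px [ 37. 273.]
other [ 0.4881 -0.368 ] [0.0489 0.0562] 0.6 px [520. 279.]
other [0.5093 0.6439] [0.0045 0.0117] 0.6 px [ 68. 265.]
other [0.5119 0.6068] [0.009  0.0142] 0.6 px [ 84. 264.]
other [
[... 1034 characters left out ...]
[ 0.7716 -0.2462] [0.0555 0.0585] 88.1 px [460. 156.]
other [0.7715 0.2271] [0.0557 0.0561] 0.5 px [256. 155.]
other [ 0.7907 -0.4151] [0.0812 0.045 ] 41.9 px [533. 149.]
other [0.8298 0.1174] [0.0738 0.0633] 0.6 px [304. 132.]
other [0.8518 0.5237] [0.011  0.0428] 73.5 px [132. 121.]
other [0.8249 0.4439] [0.1758 0.1463] 34.9 px [164. 130.]
other [ 0.9298 -0.6687] [0.0093 0.0211] 84.6 px [638.  94.]
other [0.9344 0.0761] [1.3255 0.1015] 86.8 px [335.  93.]
coaster [0.2712 0.1561] [0.0852 0.0732] 19.6 px [282. 375.]
coaster [0.534 0.532] [0.0444 0.0849] 33.9 px [131. 259.]
coaster [0.7542 0.223 ] [0.0557 0.0839] 8.6 px [261. 171.]
coaster [ 0.7625 -0.2371] [0.0855 0.0717] 47.8 px [448. 170.]
```

View pics/crop1.png

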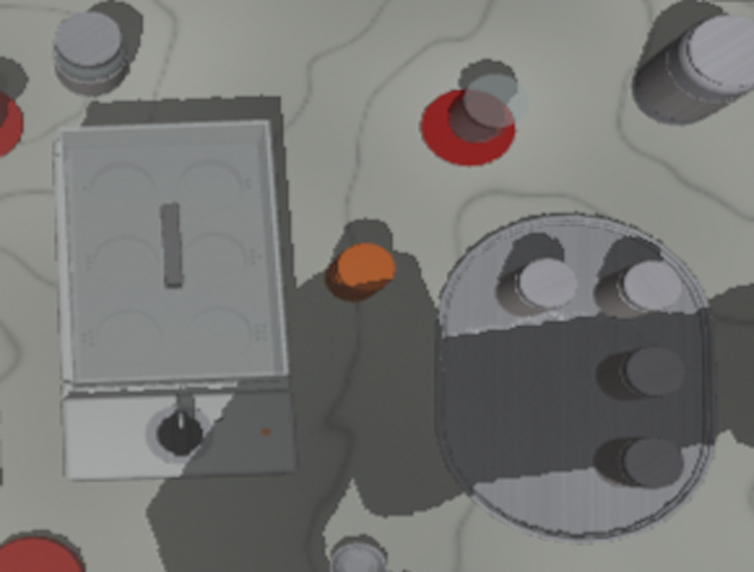

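The crop confirms four white jars on the tray, with the orange jar set apart from them. The maker's yaw is about 3.05° and the wells' centre is about (0.604, 0.0433). Next I write a planner that turns a target into tool-frame increments.

```bash
cat >> h.py <<'E'
YAW=0.0532; C=np.array([.6039,.0433])
def mk(x,y): # maker frame -> world xy
    return C+np.array([x*np.cos(YAW)-y*np.sin(YAW), x*np.sin(YAW)+y*np.cos(YAW)])
WELL={1:mk(.08,.04),2:mk(.08,-.04),3:mk(0,.04),4:mk(0,-.04)}
def plan(x,y,zg,yaw,st=None):
    "slide(mm), dr to bring the grasp point to x,y,zg, tool down, tool x at yaw"
    s=st or read_state(); Rt=R.from_rotvec(s['orientation'])
    Rg=R.from_matrix(np.array([[np.cos(yaw),np.sin(yaw),0],[np.sin(yaw),-np.cos(yaw),0],[0,0,-1]]))
    d=Rt.inv().apply(np.array([x,y,zg+.167])-s['tool_pos'])*1000
    dr=(Rt.inv()*Rg).as_rotvec()
    q1=np.arctan2(y,x); print('slide',d.round(1),'dr',dr.round(4),'q6 pred',round(q1+np.pi/2-yaw,2))
def where(yaw=None):
    s=read_state(); Rt=R.from_rotvec(s['orientation']).as_matrix(); g=s['tool_pos']+.167*Rt[:,2]
    print('t',round(s['t'],2),'grasp',g.round(4),'yaw',round(np.arctan2(Rt[1,0],Rt[0,0]),4),'tilt',np.arccos(-Rt[2,2]).round(4),'F',s['force'].round(1),'open',round(s['opening'],4),'gf',round(s['gripper_force'],1),'q6',s['q'][5].round(2))
E
python3 -c "
from h import *
where(); plan(.6037,.0434,.25,YAW)"
```

```text
t 0.1 grasp [ 0.2223 -0.5568  0.2368] yaw 0.3798 tilt 0.0016 F [ 1.2  0.2 -1. ] open 0.0929 gf 0.0 q6 -0.09
slide [ 576.7 -416.3  -12.4] dr [-1.700e-03  1.000e-04  3.266e-01] q6 pred 1.59
```

Call:
servo_tool(
  increments=[
    {"slide": [29, -21, -12], "dr": [0, 0, 0.02], "jaw": 0},
    {"slide": [64, -46, -12], "dr": [0, 0, 0.04], "jaw": 0},
    {"slide": [577, -416, -12], "dr": [-0.0017, 0, 0.3266], "jaw": 0},
    {"slide": [577, -416, -12], "dr": [-0.0017, 0, 0.3266], "jaw": 0},
    {"slide": [577, -416, -12], "dr": [-0.0017, 0, 0.3266], "jaw": 0},
    {"slide": [577, -416, -12], "dr": [-0.0017, 0, 0.3266], "jaw": 0},
    {"slide": [577, -416, -12], "dr": [-0.0017, 0, 0.3266], "jaw": 0},
    {"slide": [577, -416, -12], "dr": [-0.0017, 0, 0.3266], "jaw": 0},
    {"slide": [577, -416, -12], "dr": [-0.0017, 0, 0.3266], "jaw": 0},
    {"slide": [577, -416, -12], "dr": [-0.0017, 0, 0.3266], "jaw": 0},
    {"slide": [577, -416, -12], "dr": [-0.0017, 0, 0.3266], "jaw": 0},
    {"slide": [577, -416, -12], "dr": [-0.0017, 0, 0.3266], "jaw": 0},
    {"slide": [577, -416, -12], "dr": [-0.0017, 0, 0.3266], "jaw": 0},
    {"slide": [577, -416, -12], "dr": [-0.0017, 0, 0.3266], "jaw": 0},
    {"slide": [577, -416, -12], "dr": [-0.0017, 0, 0.3266], "jaw": 0},
    {"slide": [577, -416, -12], "dr": [-0.0017, 0, 0.3266], "jaw": 0},
    {"slide": [577, -416, -12], "dr": [-0.0017, 0, 0.3266], "jaw": 0},
    {"slide": [577, -416, -12], "dr": [-0.0017, 0, 0.3266], "jaw": 0},
    {"slide": [577, -416, -12], "dr": [-0.0017, 0, 0.3266], "jaw": 0},
    {"slide": [577, -416, -12], "dr": [-0.0017, 0, 0.3266], "jaw": 0},
  ],
)

```text
t: 2.1
tool_pos: [0.6038, 0.0419, 0.417]
orientation: [3.139, 0.081, 0.001]
force: [-0.4, -0.2, 0.4]
opening: 0.093
gripper_force: 0.0
```

```bash
cat > w.py <<'E'
from h import *
import sys
where()
im,d,p=snap('wrist'); cv2.imwrite(f'pics/{sys.argv[1]}.png',im[...,::-1]); np.savez('wrist.npz',im=im,d=d)
P=pts(d,p); Z=P[...,2]; ok=d>.03
E
cat > m1.py <<'E'
exec(open('w.py').read())
m=ok&(Z>.136)&(Z<.16); m=cv2.morphologyEx(m.astype(np.uint8),cv2.MORPH_OPEN,np.ones((3,3)))
cs,_=cv2.findContours(m,cv2.RETR_EXTERNAL,cv2.CHAIN_APPROX_NONE)
for c in cs:
    if len(c)>30:
        r=cv2.minAreaRect(ray(c[:,0],.149,p)[:,:2].astype(np.float32)); print('handle',r,c[:,0].mean(0))
plan(.6037,.0434,.146,YAW)
E
python3 m1.py w1
```

```text
t 2.1 grasp [0.6039 0.0416 0.25  ] yaw 0.0516 tilt 0.0019 F [-0.4 -0.2  0.4] open 0.093 gf 0.0 q6 1.5
handle ((0.6064448356628418, 0.0447523258626461), (0.07973309606313705, 0.013703364878892899), 3.1668825149536133) [317.26394052 248.14869888]
slide [ -0.2  -1.5 104. ] dr [ 0.0017 -0.0007 -0.0015] q6 pred 1.59
```

View pics/w1.png

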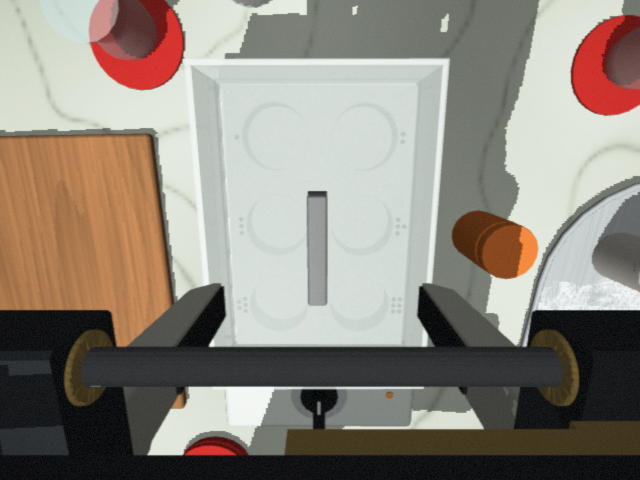

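The wrist view shows the cover handle at (317,248), with one dot at the rear left (237,137) and two at the rear right (403,137). The two cameras agree to within about 3 mm, so I use the mean. Now I descend and grip.

Call:
servo_tool(
  increments=[
    {"slide": [1, -2.4, 20], "dr": [0.0017, 0, -0.0015], "jaw": 0},
    {"slide": [1, -2.4, 50], "dr": [0.0017, 0, -0.0015], "jaw": 0},
    {"slide": [1, -2.4, 80], "dr": [0.0017, 0, -0.0015], "jaw": 0},
    {"slide": [1, -2.4, 97], "dr": [0.0017, 0, -0.0015], "jaw": 0},
    {"slide": [1, -2.4, 104], "dr": [0.0017, 0, -0.0015], "jaw": 0},
    {"slide": [1, -2.4, 104], "dr": [0.0017, 0, -0.0015], "jaw": 0.3},
    {"slide": [1, -2.4, 104], "dr": [0.0017, 0, -0.0015], "jaw": 0.6},
    {"slide": [1, -2.4, 104], "dr": [0.0017, 0, -0.0015], "jaw": 0.8},
    {"slide": [1, -2.4, 104], "dr": [0.0017, 0, -0.0015], "jaw": 0.9},
    {"slide": [1, -2.4, 104], "dr": [0.0017, 0, -0.0015], "jaw": 0.95},
    {"slide": [1, -2.4, 104], "dr": [0.0017, 0, -0.0015], "jaw": 1},
    {"slide": [1, -2.4, 104], "dr": [0.0017, 0, -0.0015], "jaw": 1},
    {"slide": [1, -2.4, 104], "dr": [0.0017, 0, -0.0015], "jaw": 1},
    {"slide": [1, -2.4, 104], "dr": [0.0017, 0, -0.0015], "jaw": 1},
  ],
  force=30,
)

```text
t: 3.55
tool_pos: [0.605, 0.0453, 0.3127]
orientation: [-3.14, -0.086, -0.0]
force: [1.1, -0.3, -0.8]
opening: 0.0256
gripper_force: 0.0
```

```bash
python3 -c "
from h import *
where(); plan(.605,.044,.25,YAW);plan(.5144,.3179,.25,.06)"
```

```text
t 3.55 grasp [0.605  0.0453 0.1457] yaw 0.0547 tilt 0.0001 F [ 1.1 -0.3 -0.8] open 0.0256 gf 0.0 q6 1.51
slide [-1.000e-01  1.300e+00 -1.043e+02] dr [-0.     -0.0001  0.0015] q6 pred 1.59
slide [ -75.6 -277.1 -104.3] dr [-0.     -0.0001 -0.0053] q6 pred 2.06
```

Call:
servo_tool(
  increments=[
    {"slide": [0, 0.5, 0], "dr": [0, 0, 0], "jaw": 1},
    {"slide": [0, 0.5, 0], "dr": [0, 0, 0], "jaw": 1},
    {"slide": [0, 0.5, 0], "dr": [0, 0, 0], "jaw": 1},
    {"slide": [0, 0.5, 0], "dr": [0, 0, 0], "jaw": 1},
    {"slide": [0, 0.5, 0], "dr": [0, 0, 0], "jaw": 1},
  ],
)

```text
t: 4.05
tool_pos: [0.605, 0.0447, 0.3126]
orientation: [3.14, 0.086, 0.0]
force: [0.1, -1.5, -1.1]
opening: 0.0136
gripper_force: 30.0
```

```bash
python3 -c "
from h import *
where(); plan(.5144,.3179,.25,.06)"
```

```text
t 4.05 grasp [0.6051 0.0447 0.1456] yaw 0.0547 tilt 0.0002 F [ 0.1 -1.5 -1.1] open 0.0136 gf 30.0 q6 1.51
slide [ -75.6 -277.7 -104.4] dr [ 0.0001 -0.0001 -0.0053] q6 pred 2.06
```

Call:
servo_tool(
  increments=[
    {"slide": [0, 0, -10], "dr": [0, 0, 0], "jaw": 1},
    {"slide": [0, 0, -30], "dr": [0, 0, 0], "jaw": 1},
    {"slide": [0, 0, -55], "dr": [0, 0, 0], "jaw": 1},
    {"slide": [0, 0, -80], "dr": [0, 0, 0], "jaw": 1},
    {"slide": [0, 0, -98], "dr": [0, 0, 0], "jaw": 1},
    {"slide": [-2, -8, -104], "dr": [0, 0, 0], "jaw": 1},
    {"slide": [-7, -25, -104], "dr": [0, 0, 0], "jaw": 1},
    {"slide": [-14, -50, -104], "dr": [0, 0, 0], "jaw": 1},
    {"slide": [-22, -80, -104], "dr": [0, 0, 0], "jaw": 1},
    {"slide": [-30, -110, -104], "dr": [0, 0, 0], "jaw": 1},
    {"slide": [-38, -140, -104], "dr": [0, 0, 0], "jaw": 1},
    {"slide": [-46, -170, -104], "dr": [0, 0, 0], "jaw": 1},
    {"slide": [-54, -200, -104], "dr": [0, 0, 0], "jaw": 1},
    {"slide": [-62, -228, -104], "dr": [0, 0, 0], "jaw": 1},
    {"slide": [-69, -252, -104], "dr": [0, 0, 0], "jaw": 1},
    {"slide": [-73, -268, -104], "dr": [0, 0, -0.005], "jaw": 1},
    {"slide": [-75, -275, -104], "dr": [0, 0, -0.005], "jaw": 1},
    {"slide": [-75.6, -277.7, -104], "dr": [0, 0, -0.005], "jaw": 1},
    {"slide": [-75.6, -277.7, -104], "dr": [0, 0, -0.005], "jaw": 1},
  ],
)

```text
t: 5.95
tool_pos: [0.5144, 0.3177, 0.4163]
orientation: [3.14, 0.094, -0.0]
force: [0.5, -0.1, -3.9]
opening: 0.0135
gripper_force: 30.0
```

```bash
python3 -c "
from h import *
where(); plan(.5144,.3179,.1206,.06)"
```

```text
t 5.95 grasp [0.5144 0.3176 0.2493] yaw 0.0596 tilt 0.0005 F [ 0.5 -0.1 -3.9] open 0.0135 gf 30.0 q6 1.98
slide [  0.   -0.2 128.7] dr [ 0.0005  0.0002 -0.0004] q6 pred 2.06
```

Force is −3.9 N, so the cover is held. I lower it onto the board gently and release.

Call:
servo_tool(
  increments=[
    {"slide": [0, 0, 15], "dr": [0, 0, 0], "jaw": 1},
    {"slide": [0, 0, 40], "dr": [0, 0, 0], "jaw": 1},
    {"slide": [0, 0, 70], "dr": [0, 0, 0], "jaw": 1},
    {"slide": [0, 0, 95], "dr": [0, 0, 0], "jaw": 1},
    {"slide": [0, 0, 112], "dr": [0, 0, 0], "jaw": 1},
    {"slide": [0, 0, 121], "dr": [0, 0, 0], "jaw": 1},
    {"slide": [0, 0, 125], "dr": [0, 0, 0], "jaw": 1},
    {"slide": [0, 0, 128], "dr": [0, 0, 0], "jaw": 1},
    {"slide": [0, 0, 129], "dr": [0, 0, 0], "jaw": 1},
    {"slide": [0, 0, 129], "dr": [0, 0, 0], "jaw": 1},
  ],
)

```text
t: 6.95
tool_pos: [0.5147, 0.3181, 0.2886]
orientation: [-3.14, -0.094, -0.003]
force: [-0.5, -0.6, -4.8]
opening: 0.0138
gripper_force: 30.0
```

```bash
python3 -c "
from h import *
where()"
```

```text
t 6.95 grasp [0.515  0.3182 0.1216] yaw 0.0596 tilt 0.0018 F [-0.5 -0.6 -4.8] open 0.0138 gf 30.0 q6 1.98
```

Call:
servo_tool(
  increments=[
    {"slide": [0, 0, 1], "dr": [0, 0, 0], "jaw": 1},
    {"slide": [0, 0, 2], "dr": [0, 0, 0], "jaw": 1},
    {"slide": [0, 0, 3], "dr": [0, 0, 0], "jaw": 1},
    {"slide": [0, 0, 3], "dr": [0, 0, 0], "jaw": 0.8},
    {"slide": [0, 0, 3], "dr": [0, 0, 0], "jaw": 0.6},
    {"slide": [0, 0, 3], "dr": [0, 0, 0], "jaw": 0.5},
    {"slide": [0, 0, 3], "dr": [0, 0, 0], "jaw": 0.5},
    {"slide": [0, 0, 3], "dr": [0, 0, 0], "jaw": 0.5},
    {"slide": [0, 0, -7], "dr": [0, 0, 0], "jaw": 0.5},
    {"slide": [0, 0, -27], "dr": [0, 0, 0], "jaw": 0.3},
    {"slide": [0, 0, -67], "dr": [0, 0, 0], "jaw": 0},
    {"slide": [0, 0, -117], "dr": [0, 0, 0], "jaw": 0},
    {"slide": [0, 0, -137], "dr": [0, 0, 0], "jaw": 0},
    {"slide": [0, 0, -137], "dr": [0, 0, 0], "jaw": 0},
  ],
)

```text
t: 8.35
tool_pos: [0.5151, 0.3184, 0.4311]
orientation: [-3.136, -0.094, -0.014]
force: [-0.8, 0.2, -0.3]
opening: 0.0817
gripper_force: 0.0
```

```bash
cat > m2.py <<'E'
from h import *
where()
im,d,p=snap('top'); cv2.imwrite('pics/top2.png',im[...,::-1]); P=pts(d,p);Z=P[...,2]; ok=d>0
m=ok&(Z>.086)&(Z<.1); m[:190]=0;m[345:]=0;m[:,:150]=0;m[:,285:]=0
m=cv2.morphologyEx(m.astype(np.uint8),cv2.MORPH_CLOSE,np.ones((15,15)))
cs,_=cv2.findContours(m,cv2.RETR_EXTERNAL,cv2.CHAIN_APPROX_NONE); c=max(cs,key=len)
print('cover',cv2.minAreaRect(ray(c[:,0],.093,p)[:,:2].astype(np.float32)))
# deck + wells (floor below the deck)
reg=np.zeros_like(ok); reg[160:300,285:390]=1
for nm,lo,hi,zz in(('deck',.048,.062,.055),('floor',.015,.038,.027)):
    m=(ok&reg&(Z>lo)&(Z<hi)).astype(np.uint8)
    cs,_=cv2.findContours(m,cv2.RETR_EXTERNAL,cv2.CHAIN_APPROX_NONE)
    for c in cs:
        if len(c)>25: w=ray(c[:,0],zz,p)[:,:2].astype(np.float32); r=cv2.minAreaRect(w); print(nm,np.round(r[0],4),np.round(r[1],4),round(r[2],1))
print({k:v.round(4) for k,v in WELL.items()})
E
python3 m2.py
```

```text
t 8.35 grasp [0.5165 0.3191 0.2641] yaw 0.0597 tilt 0.0095 F [-0.8  0.2 -0.3] open 0.0817 gf 0.0 q6 1.98
cover ((0.5152528285980225, 0.2982330024242401), (0.2602176368236542, 0.1466478407382965), 3.4675867557525635)
deck [0.4546 0.0344] [0.0272 0.2004] 0.6
deck [0.6046 0.042 ] [0.2469 0.1681] 2.7
floor [0.5248 0.0782] [0.055  0.0551] 45.5
floor [ 0.5291 -0.0029] [0.0567 0.0541] 0.1
floor [0.6072 0.0825] [0.0532 0.0548] 0.5
floor [6.103e-01 5.000e-04] [0.0532 0.0571] 0.5
floor [0.687  0.0855] [0.0551 0.0527] 63.2
floor [0.6922 0.004 ] [0.0519 0.0554] 0.5
{1: array([0.6817, 0.0875]), 2: array([0.6859, 0.0076]), 3: array([0.6018, 0.0832]), 4: array([0.606 , 0.0034])}
```

```bash
python3 -c "
from h import *
plan(.565,.043,.264,YAW+np.pi/4)"
```

```text
slide [ 33.8 277.7  -3.6] dr [-0.     -0.0055 -0.7789] q6 pred 0.81
```

Call:
servo_tool(
  increments=[
    {"slide": [3, 28, -4], "dr": [0, -0.005, -0.1], "jaw": 0},
    {"slide": [34, 278, -4], "dr": [0, -0.0055, -0.7789], "jaw": 0},
    {"slide": [34, 278, -4], "dr": [0, -0.0055, -0.7789], "jaw": 0},
    {"slide": [34, 278, -4], "dr": [0, -0.0055, -0.7789], "jaw": 0},
    {"slide": [34, 278, -4], "dr": [0, -0.0055, -0.7789], "jaw": 0},
    {"slide": [34, 278, -4], "dr": [0, -0.0055, -0.7789], "jaw": 0},
    {"slide": [34, 278, -4], "dr": [0, -0.0055, -0.7789], "jaw": 0},
    {"slide": [34, 278, -4], "dr": [0, -0.0055, -0.7789], "jaw": 0},
    {"slide": [34, 278, -4], "dr": [0, -0.0055, -0.7789], "jaw": 0},
    {"slide": [34, 278, -4], "dr": [0, -0.0055, -0.7789], "jaw": 0},
    {"slide": [34, 278, -4], "dr": [0, -0.0055, -0.7789], "jaw": 0},
    {"slide": [34, 278, -4], "dr": [0, -0.0055, -0.7789], "jaw": 0},
  ],
)

```text
t: 9.6
tool_pos: [0.5647, 0.0437, 0.4287]
orientation: [2.868, 1.281, -0.008]
force: [0.4, 0.2, 0.0]
opening: 0.0931
gripper_force: 0.0
```

```bash
cat > m3.py <<'E'
exec(open('w.py').read())
m=(ok&(Z>.046)&(Z<.066)).astype(np.uint8); m=cv2.morphologyEx(m,cv2.MORPH_CLOSE,np.ones((3,3)))
cs,h=cv2.findContours(m,cv2.RETR_CCOMP,cv2.CHAIN_APPROX_NONE)
print('deck med z',np.median(Z[m>0]))
for c,hh in zip(cs,h[0]):
    if hh[3]>=0 and len(c)>60:
        w=ray(c[:,0],.055,p)[:,:2].astype(np.float32); e=cv2.fitEllipse(w); print('well rim',np.round(e[0],4),np.round(e[1],4),c[:,0].mean(0).round())
im,d,p=snap('top');P=pts(d,p);Z=P[...,2]
m=((d>0)&(Z>.046)&(Z<.066)).astype(np.uint8)
cs,h=cv2.findContours(m,cv2.RETR_CCOMP,cv2.CHAIN_APPROX_NONE)
for c,hh in zip(cs,h[0]):
    if hh[3]>=0 and len(c)>40:
        w=ray(c[:,0],.055,p)[:,:2].astype(np.float32); e=cv2.fitEllipse(w); print('top rim',np.round(e[0],4),np.round(e[1],4),c[:,0].mean(0).round())
print({k:v.round(4) for k,v in WELL.items()})
E
python3 m3.py w3
```

```text
t 9.6 grasp [0.564  0.0433 0.2617] yaw 0.8401 tilt 0.0051 F [0.4 0.2 0. ] open 0.0931 gf 0.0 q6 0.72
deck med z 0.05445123039325453
well rim [0.5295 0.0013] [0.0549 0.0571] [324. 277.]
well rim [0.6081 0.0051] [0.0557 0.0571] [382. 223.]
well rim [0.5259 0.0798] [0.0558 0.0571] [267. 222.]
well rim [0.6866 0.0087] [0.0551 0.057 ] [444. 165.]
well rim [0.6044 0.0835] [0.057  0.0571] [325. 164.]
well rim [0.6826 0.0872] [0.0561 0.057 ] [388. 101.]
top rim [0.4233 0.0325] [0.0181 0.0576] [339. 307.]
top rim [ 0.5261 -0.0014] [0.0585 0.0591] [354. 262.]
{1: array([0.6817, 0.0875]), 2: array([0.6859, 0.0076]), 3: array([0.6018, 0.0832]), 4: array([0.606 , 0.0034])}
```

View pics/w3.png

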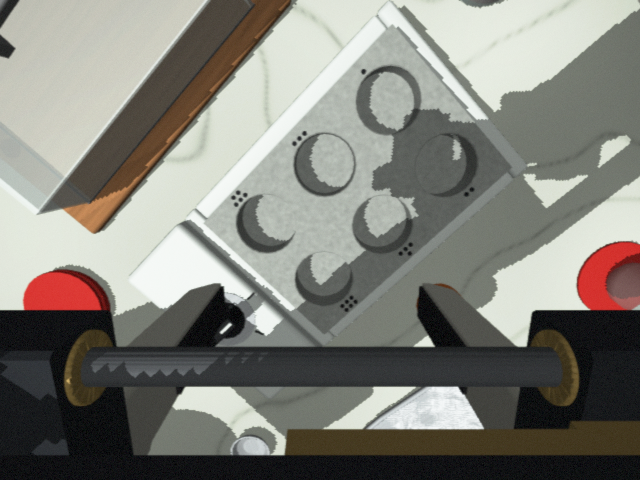

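The wrist view shows the cover off and all six wells open, with one dot at (363,71). To find the camera bias, I compare the handle on the board, whose grip position is known from the arm, with the top view.

```bash
cat > m4.py <<'E'
from h import *
im,d,p=snap('top');P=pts(d,p);Z=P[...,2];ok=d>0
def obj(lo,hi,zz,box,mn=12,fill=False):
    m=(ok&(Z>lo)&(Z<hi)); k=np.zeros_like(m); k[box[0]:box[1],box[2]:box[3]]=1; m=(m&k).astype(np.uint8)
    for c in cv2.findContours(m,cv2.RETR_EXTERNAL,cv2.CHAIN_APPROX_NONE)[0]:
        if len(c)>mn: r=cv2.minAreaRect(ray(c[:,0],zz,p)[:,:2].astype(np.float32)); print(zz,np.round(r[0],4),np.round(r[1],4),round(r[2],1))
print('handle');obj(.108,.135,.123,(190,345,150,290))
print('cover');obj(.086,.1,.093,(190,345,150,290),80)
print('jars');obj(.075,.092,.083,(195,365,430,560))
E
python3 m4.py; python3 -c "
from h import *
plan(.5788,-.2847,.15,YAW+np.pi/4)"
```

```text
handle
0.123 [0.5131 0.3155] [0.0795 0.0163] 4.3
cover
0.093 [0.5142 0.3167] [0.2602 0.1832] 3.4
jars
0.083 [ 0.3982 -0.3647] [0.0477 0.053 ] 0.6
0.083 [ 0.4891 -0.3718] [0.0514 0.0503] 72.9
0.083 [ 0.5774 -0.3736] [0.0479 0.0522] 0.5
0.083 [ 0.5788 -0.2838] [0.048 0.052] 0.5
slide [-234.1  229.5  112.5] dr [-0.0018  0.0046  0.0008] q6 pred 0.28
```

The top view reads about 2 mm low in y against the arm. I take one wrist view over the tray with the same yaw as the placing, so the camera bias largely cancels between jars and wells.

```bash
sed -i 's/^YAW=.*/YAW=0.050; C=np.array([.6058,.0445])/' h.py; python3 -c "
from h import *
print(WELL); plan(.4745,-.3845,.262,.8354)"
```

```text
{1: array([0.68370085, 0.08844834]), 2: array([0.68769919, 0.00854832]), 3: array([0.60380083, 0.08445001]), 4: array([0.60779917, 0.00454999])}
slide [-378.5  218.4    1.2] dr [-0.0018  0.0046  0.004 ] q6 pred 0.05
```

Call:
servo_tool(
  increments=[
    {"slide": [-30, 17, 1], "dr": [-0.0018, 0.0046, 0.004], "jaw": 0},
    {"slide": [-378, 218, 1], "dr": [-0.0018, 0.0046, 0.004], "jaw": 0},
    {"slide": [-378, 218, 1], "dr": [-0.0018, 0.0046, 0.004], "jaw": 0},
    {"slide": [-378, 218, 1], "dr": [-0.0018, 0.0046, 0.004], "jaw": 0},
    {"slide": [-378, 218, 1], "dr": [-0.0018, 0.0046, 0.004], "jaw": 0},
    {"slide": [-378, 218, 1], "dr": [-0.0018, 0.0046, 0.004], "jaw": 0},
    {"slide": [-378, 218, 1], "dr": [-0.0018, 0.0046, 0.004], "jaw": 0},
    {"slide": [-378, 218, 1], "dr": [-0.0018, 0.0046, 0.004], "jaw": 0},
    {"slide": [-378, 218, 1], "dr": [-0.0018, 0.0046, 0.004], "jaw": 0},
    {"slide": [-378, 218, 1], "dr": [-0.0018, 0.0046, 0.004], "jaw": 0},
    {"slide": [-378, 218, 1], "dr": [-0.0018, 0.0046, 0.004], "jaw": 0},
    {"slide": [-378, 218, 1], "dr": [-0.0018, 0.0046, 0.004], "jaw": 0},
    {"slide": [-378, 218, 1], "dr": [-0.0018, 0.0046, 0.004], "jaw": 0},
    {"slide": [-378, 218, 1], "dr": [-0.0018, 0.0046, 0.004], "jaw": 0},
  ],
)

```text
t: 11.15
tool_pos: [0.4749, -0.3831, 0.4294]
orientation: [2.871, 1.276, 0.0]
force: [0.3, 0.5, -0.3]
opening: 0.0933
gripper_force: 0.0
```

```bash
cat > m5.py <<'E'
exec(open('w.py').read())
m=(ok&(Z>.074)&(Z<.092)).astype(np.uint8); m=cv2.morphologyEx(m,cv2.MORPH_OPEN,np.ones((3,3)))
for c in cv2.findContours(m,cv2.RETR_EXTERNAL,cv2.CHAIN_APPROX_NONE)[0]:
    if len(c)>60:
        w=ray(c[:,0],.083,p)[:,:2].astype(np.float32); e=cv2.fitEllipse(w); print('jar',np.round(e[0],4),np.round(e[1],4),c[:,0].mean(0).round(), np.median(Z[cv2.drawContours(m*0,[c],-1,1,-1)>0]).round(4))
plan(.58,-.283,.14,.8354)
E
python3 m5.py w5
```

```text
t 11.15 grasp [ 0.4749 -0.3831  0.2624] yaw 0.8365 tilt 0.0003 F [ 0.3  0.5 -0.3] open 0.0933 gf 0.0 q6 -0.03
jar [ 0.6399 -0.616 ] [0.0198 0.0411] [618. 296.] 0.0837
jar [ 0.4009 -0.3648] [0.0495 0.0512] [248. 270.] 0.0824
jar [ 0.4908 -0.3714] [0.0492 0.0496] [325. 210.] 0.0824
jar [ 0.5778 -0.3738] [0.0493 0.05  ] [404. 144.] 0.0824
jar [ 0.5795 -0.2848] [0.0493 0.0505] [335.  56.] 0.0825
jar [ 0.7728 -0.4198] [0.0067 0.0347] [636.  20.] 0.0783
slide [144.9  10.8 122.4] dr [0.0003 0.0001 0.001 ] q6 pred 0.28
```

View pics/w5.png

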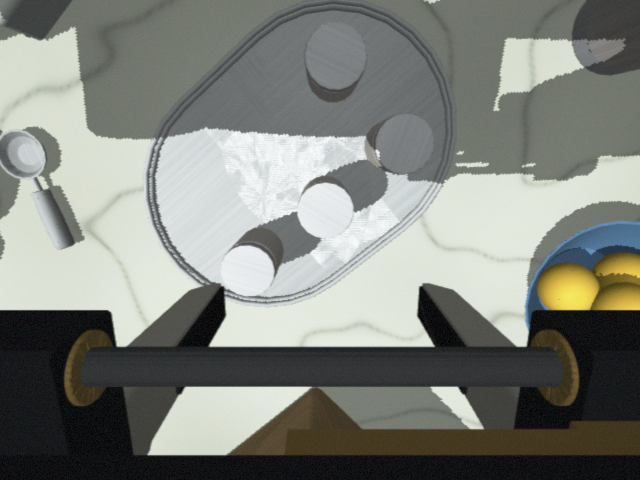

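The wrist view shows the four lids at (248,270), (325,210), (404,144) and (335,56), all at z≈0.0825. I go over jar A at (0.580, −0.284).

Call:
servo_tool(
  increments=[
    {"slide": [30, 2, 20], "dr": [0, 0, 0.001], "jaw": 0},
    {"slide": [65, 5, 50], "dr": [0, 0, 0.001], "jaw": 0},
    {"slide": [100, 8, 80], "dr": [0, 0, 0.001], "jaw": 0},
    {"slide": [130, 11, 105], "dr": [0, 0, 0.001], "jaw": 0},
    {"slide": [142, 11.5, 118], "dr": [0, 0, 0.001], "jaw": 0},
    {"slide": [144, 11.5, 122], "dr": [0, 0, 0.001], "jaw": 0},
    {"slide": [144, 11.5, 122], "dr": [0, 0, 0.001], "jaw": 0},
    {"slide": [144, 11.5, 145], "dr": [0, 0, 0.001], "jaw": 0},
    {"slide": [144, 11.5, 175], "dr": [0, 0, 0.001], "jaw": 0},
    {"slide": [144, 11.5, 195], "dr": [0, 0, 0.001], "jaw": 0},
    {"slide": [144, 11.5, 204], "dr": [0, 0, 0.001], "jaw": 0},
    {"slide": [144, 11.5, 204], "dr": [0, 0, 0.001], "jaw": 0.3},
    {"slide": [144, 11.5, 204], "dr": [0, 0, 0.001], "jaw": 0.7},
    {"slide": [144, 11.5, 204], "dr": [0, 0, 0.001], "jaw": 1},
    {"slide": [144, 11.5, 204], "dr": [0, 0, 0.001], "jaw": 1},
    {"slide": [144, 11.5, 204], "dr": [0, 0, 0.001], "jaw": 1},
    {"slide": [144, 11.5, 204], "dr": [0, 0, 0.001], "jaw": 1},
    {"slide": [144, 11.5, 204], "dr": [0, 0, 0.001], "jaw": 1},
  ],
  force=25,
)

```text
t: 13.0
tool_pos: [0.5796, -0.2854, 0.2256]
orientation: [2.872, 1.272, 0.0]
force: [-1.8, 0.6, 4.9]
opening: 0.0514
gripper_force: 25.0
```

```bash
python3 -c "
from h import *
where(); plan(*WELL[1],.2,.8354)"
```

```text
t 13.0 grasp [ 0.5797 -0.2854  0.0586] yaw 0.8337 tilt 0.0003 F [-1.8  0.6  4.9] open 0.0514 gf 25.0 q6 0.2
slide [ 346.7 -174.2 -141.4] dr [ 0.0003  0.     -0.0017] q6 pred 0.86
```

Call:
servo_tool(
  increments=[
    {"slide": [0, 0, -15], "dr": [0, 0, 0], "jaw": 1},
    {"slide": [0, 0, -45], "dr": [0, 0, 0], "jaw": 1},
    {"slide": [0, 0, -80], "dr": [0, 0, 0], "jaw": 1},
    {"slide": [6, -3, -115], "dr": [0, 0, 0], "jaw": 1},
    {"slide": [20, -10, -135], "dr": [0, 0, 0], "jaw": 1},
    {"slide": [45, -22, -141], "dr": [0, 0, 0], "jaw": 1},
    {"slide": [80, -40, -141], "dr": [0, 0, 0], "jaw": 1},
    {"slide": [115, -58, -141], "dr": [0, 0, 0], "jaw": 1},
    {"slide": [150, -75, -141], "dr": [0, 0, 0], "jaw": 1},
    {"slide": [185, -93, -141], "dr": [0, 0, 0], "jaw": 1},
    {"slide": [220, -110, -141], "dr": [0, 0, 0], "jaw": 1},
    {"slide": [255, -128, -141], "dr": [0, 0, 0], "jaw": 1},
    {"slide": [290, -146, -141], "dr": [0, 0, 0], "jaw": 1},
    {"slide": [318, -160, -141], "dr": [0, 0, -0.0017], "jaw": 1},
    {"slide": [335, -169, -141], "dr": [0, 0, -0.0017], "jaw": 1},
    {"slide": [343, -173, -141], "dr": [0, 0, -0.0017], "jaw": 1},
    {"slide": [345.5, -174.2, -141], "dr": [0, 0, -0.0017], "jaw": 1},
    {"slide": [345.5, -174.2, -141], "dr": [0, 0, -0.0017], "jaw": 1},
    {"slide": [345.5, -174.2, -141], "dr": [0, 0, -0.0017], "jaw": 1},
  ],
)

```text
t: 14.9
tool_pos: [0.6827, 0.0861, 0.3661]
orientation: [2.872, 1.272, -0.001]
force: [-0.2, -0.2, -1.8]
opening: 0.0516
gripper_force: 25.0
```

```bash
python3 -c "
from h import *
where(); plan(.6829,.0875,.12,.8354)"
```

```text
t 14.9 grasp [0.6827 0.086  0.1991] yaw 0.8339 tilt 0.0006 F [-0.2 -0.2 -1.8] open 0.0516 gf 25.0 q6 0.79
slide [ 1.2 -0.9 79.1] dr [ 0.0001  0.0006 -0.0015] q6 pred 0.86
```

Call:
servo_tool(
  increments=[
    {"slide": [1, -0.8, 15], "dr": [0, 0.0006, -0.0015], "jaw": 1},
    {"slide": [1.2, -0.9, 40], "dr": [0, 0.0006, -0.0015], "jaw": 1},
    {"slide": [1.2, -0.9, 65], "dr": [0, 0.0006, -0.0015], "jaw": 1},
    {"slide": [1.2, -0.9, 78], "dr": [0, 0.0006, -0.0015], "jaw": 1},
    {"slide": [1.2, -0.9, 84], "dr": [0, 0.0006, -0.0015], "jaw": 1},
    {"slide": [1.2, -0.9, 88], "dr": [0, 0.0006, -0.0015], "jaw": 1},
    {"slide": [1.2, -0.9, 91], "dr": [0, 0.0006, -0.0015], "jaw": 1},
    {"slide": [1.2, -0.9, 93], "dr": [0, 0.0006, -0.0015], "jaw": 1},
    {"slide": [1.2, -0.9, 93], "dr": [0, 0.0006, -0.0015], "jaw": 1},
  ],
)

```text
t: 15.8
tool_pos: [0.6832, 0.089, 0.2737]
orientation: [2.87, 1.276, 0.002]
force: [0.1, 1.3, -1.6]
opening: 0.0518
gripper_force: 25.0
```

```bash
python3 -c "
from h import *
where(); plan(.6829,.0875,.0826,.8354)"
```

```text
t 15.8 grasp [0.6834 0.0891 0.1067] yaw 0.8369 tilt 0.0014 F [ 0.1  1.3 -1.6] open 0.0518 gf 25.0 q6 0.79
slide [-1.3  0.8 24.1] dr [ 0.0007 -0.0012  0.0015] q6 pred 0.86
```

Call:
servo_tool(
  increments=[
    {"slide": [-0.5, 0.3, 4], "dr": [0, 0, 0], "jaw": 1},
    {"slide": [-1, 0.6, 8], "dr": [0.0007, -0.0012, 0.0015], "jaw": 1},
    {"slide": [-1, 0.6, 12], "dr": [0.0007, -0.0012, 0.0015], "jaw": 1},
    {"slide": [-1, 0.6, 16], "dr": [0.0007, -0.0012, 0.0015], "jaw": 1},
    {"slide": [-1, 0.6, 19], "dr": [0.0007, -0.0012, 0.0015], "jaw": 1},
    {"slide": [-1, 0.6, 21], "dr": [0.0007, -0.0012, 0.0015], "jaw": 1},
    {"slide": [-1, 0.6, 22], "dr": [0.0007, -0.0012, 0.0015], "jaw": 1},
    {"slide": [-1, 0.6, 22], "dr": [0.0007, -0.0012, 0.0015], "jaw": 1},
  ],
)

```text
t: 16.6
tool_pos: [0.6827, 0.0879, 0.2509]
orientation: [-2.871, -1.274, 0.002]
force: [-0.9, 0.2, -1.2]
opening: 0.0516
gripper_force: 25.0
```

```bash
python3 -c "
from h import *
where()"
```

```text
t 16.6 grasp [0.6825 0.0879 0.0839] yaw 0.8353 tilt 0.0013 F [-0.9  0.2 -1.2] open 0.0516 gf 25.0 q6 0.79
```

```bash
python3 -c "
from h import *
plan(.5786,-.374,.15,.8354)"
```

```text
slide [-412.4  232.7  -66. ] dr [-0.0009  0.0009 -0.0001] q6 pred 0.16
```

Call:
servo_tool(
  increments=[
    {"slide": [0, 0, 1], "dr": [0, 0, 0], "jaw": 1},
    {"slide": [0, 0, 1.5], "dr": [0, 0, 0], "jaw": 1},
    {"slide": [0, 0, 1.5], "dr": [0, 0, 0], "jaw": 0.2},
    {"slide": [0, 0, 1.5], "dr": [0, 0, 0], "jaw": 0},
    {"slide": [0, 0, 1.5], "dr": [0, 0, 0], "jaw": 0},
    {"slide": [0, 0, 1.5], "dr": [0, 0, 0], "jaw": 0},
    {"slide": [0, 0, -8], "dr": [0, 0, 0], "jaw": 0},
    {"slide": [0, 0, -35], "dr": [0, 0, 0], "jaw": 0},
    {"slide": [0, 0, -70], "dr": [0, 0, 0], "jaw": 0},
    {"slide": [0, 0, -110], "dr": [0, 0, 0], "jaw": 0},
    {"slide": [0, 0, -130], "dr": [0, 0, 0], "jaw": 0},
    {"slide": [0, 0, -130], "dr": [0, 0, 0], "jaw": 0},
  ],
)

```text
t: 17.8
tool_pos: [0.6839, 0.0879, 0.3874]
orientation: [2.869, 1.273, 0.012]
force: [0.4, -0.2, 0.2]
opening: 0.0928
gripper_force: 0.0
```

```bash
python3 m3.py w6; python3 -c "
from h import *
plan(.5786,-.374,.15,.8354)
im,d,p=snap('wrist');P=pts(d,p);Z=P[...,2]
m=((d>.03)&(Z>.099)&(Z<.115)).astype(np.uint8)
for c in cv2.findContours(m,cv2.RETR_EXTERNAL,cv2.CHAIN_APPROX_NONE)[0]:
    if len(c)>60: print('lid',cv2.fitEllipse(ray(c[:,0],.107,p)[:,:2].astype(np.float32)))
"
```

```text
t 17.8 grasp [0.6852 0.088  0.2204] yaw 0.8353 tilt 0.0079 F [ 0.4 -0.2  0.2] open 0.0928 gf 0.0 q6 0.79
deck med z 0.05443926055657245
well rim [0.6887 0.0098] [0.054  0.0568] [382. 296.]
well rim [0.6067 0.0845] [0.0541 0.0567] [258. 296.]
well rim [0.6776 0.0812] [0.0616 0.0695] [321. 244.]
{1: array([0.6837, 0.0884]), 2: array([0.6877, 0.0085]), 3: array([0.6038, 0.0845]), 4: array([0.6078, 0.0045])}
slide [-412.4  232.6   64.6] dr [ 0.0001 -0.0001 -0.0001] q6 pred 0.16
lid ((0.6843672394752502, 0.08940263092517853), (0.04932953044772148, 0.05033000558614731), 139.18406677246094)
lid ((0.831218421459198, 0.11918722093105316), (0.05545707792043686, 0.055906545370817184), 115.22439575195312)
```

Jar 1 is seated: its lid is at z 0.107 in well 1. Next is jar B.

Call:
servo_tool(
  increments=[
    {"slide": [-26, 15, 0], "dr": [0, 0, 0], "jaw": 0.15},
    {"slide": [-66, 37, 0], "dr": [0, 0, 0], "jaw": 0.15},
    {"slide": [-108, 61, 0], "dr": [0, 0, 0], "jaw": 0.15},
    {"slide": [-150, 85, 0], "dr": [0, 0, 0], "jaw": 0.15},
    {"slide": [-192, 108, 0], "dr": [0, 0, 0], "jaw": 0.15},
    {"slide": [-234, 132, 0], "dr": [0, 0, 0], "jaw": 0.15},
    {"slide": [-276, 156, 0], "dr": [0, 0, 0], "jaw": 0.15},
    {"slide": [-318, 179, 20], "dr": [0, 0, 0], "jaw": 0.15},
    {"slide": [-358, 202, 40], "dr": [0, 0, 0], "jaw": 0.15},
    {"slide": [-390, 220, 60], "dr": [0, 0, 0], "jaw": 0.15},
    {"slide": [-408, 230, 70], "dr": [0, 0, 0], "jaw": 0.15},
    {"slide": [-412.4, 232.6, 80], "dr": [0, 0, 0], "jaw": 0.15},
    {"slide": [-412.4, 232.6, 90], "dr": [0, 0, 0], "jaw": 0.15},
    {"slide": [-412.4, 232.6, 100], "dr": [0, 0, 0], "jaw": 0.15},
    {"slide": [-412.4, 232.6, 125], "dr": [0, 0, 0], "jaw": 0.15},
    {"slide": [-412.4, 232.6, 145], "dr": [0, 0, 0], "jaw": 0.15},
    {"slide": [-412.4, 232.6, 155], "dr": [0, 0, 0], "jaw": 0.15},
    {"slide": [-412.4, 232.6, 156.5], "dr": [0, 0, 0], "jaw": 0.15},
  ],
)

```text
t: 19.75
tool_pos: [0.5786, -0.3722, 0.223]
orientation: [-2.868, -1.276, 0.003]
force: [-0.4, -0.6, 0.8]
opening: 0.079
gripper_force: 0.0
```

```bash
python3 -c "
from h import *
where(); plan(.5786,-.374,.0585,.8354)"
```

```text
t 19.75 grasp [ 0.5781 -0.3719  0.056 ] yaw 0.8371 tilt 0.0036 F [-0.4 -0.6  0.8] open 0.079 gf 0.0 q6 0.09
slide [-1.3  1.2 -2.5] dr [-0.0035  0.0008  0.0017] q6 pred 0.16
```

Call:
servo_tool(
  increments=[
    {"slide": [-1, 1, -2.5], "dr": [-0.0035, 0.0008, 0.0017], "jaw": 0.4},
    {"slide": [-1, 1, -2.5], "dr": [-0.0035, 0.0008, 0.0017], "jaw": 1},
    {"slide": [-1, 1, -2.5], "dr": [-0.0035, 0.0008, 0.0017], "jaw": 1},
    {"slide": [-1, 1, -2.5], "dr": [-0.0035, 0.0008, 0.0017], "jaw": 1},
    {"slide": [-1, 1, -2.5], "dr": [-0.0035, 0.0008, 0.0017], "jaw": 1},
  ],
)

```text
t: 20.25
tool_pos: [0.5787, -0.3756, 0.2284]
orientation: [2.87, 1.27, 0.003]
force: [-2.4, 1.8, 6.5]
opening: 0.0518
gripper_force: 25.0
```

```bash
cat > n.py <<'E'
from h import *
import sys
# after gripping a jar at measured (jx,jy): tool-x offset of jar vs grasp, target grasp over well n
jx,jy,n=float(sys.argv[1]),float(sys.argv[2]),int(sys.argv[3])
where(); s=read_state(); Rt=R.from_rotvec(s['orientation']).as_matrix(); g=s['tool_pos']+.167*Rt[:,2]
ox=(np.array([jx,jy])-g[:2])@Rt[:2,0]; t=WELL[n]-ox*Rt[:2,0]
print('off x mm',round(ox*1000,2),'target',t.round(4),'grip above bottom',(g[2]-.003).round(4),'final z',(g[2]+.024).round(4)); plan(*t,.2,.8354)
E
python3 n.py .5786 -.374 2
```

```text
t 20.25 grasp [ 0.5792 -0.376   0.0614] yaw 0.8335 tilt 0.0038 F [-2.4  1.8  6.5] open 0.0518 gf 25.0 q6 0.09
off x mm 1.08 target [0.687  0.0077] grip above bottom 0.0584 final z 0.0854
slide [ 356.6 -177.1 -139.2] dr [ 0.0038 -0.0002 -0.0019] q6 pred 0.75
```

Call:
servo_tool(
  increments=[
    {"slide": [0, 0, -15], "dr": [0, 0, 0], "jaw": 1},
    {"slide": [0, 0, -45], "dr": [0, 0, 0], "jaw": 1},
    {"slide": [0, 0, -80], "dr": [0, 0, 0], "jaw": 1},
    {"slide": [6, -3, -115], "dr": [0.0019, 0, -0.001], "jaw": 1},
    {"slide": [20, -10, -133], "dr": [0.0038, 0, -0.0019], "jaw": 1},
    {"slide": [45, -22, -139], "dr": [0.0038, 0, -0.0019], "jaw": 1},
    {"slide": [80, -40, -139], "dr": [0.0038, 0, -0.0019], "jaw": 1},
    {"slide": [117, -58, -139], "dr": [0.0038, 0, -0.0019], "jaw": 1},
    {"slide": [154, -76, -139], "dr": [0.0038, 0, -0.0019], "jaw": 1},
    {"slide": [191, -95, -139], "dr": [0.0038, 0, -0.0019], "jaw": 1},
    {"slide": [228, -113, -139], "dr": [0.0038, 0, -0.0019], "jaw": 1},
    {"slide": [265, -132, -139], "dr": [0.0038, 0, -0.0019], "jaw": 1},
    {"slide": [300, -149, -139], "dr": [0.0038, 0, -0.0019], "jaw": 1},
    {"slide": [330, -164, -139], "dr": [0.0038, 0, -0.0019], "jaw": 1},
    {"slide": [347, -172, -139], "dr": [0.0038, 0, -0.0019], "jaw": 1},
    {"slide": [354, -176, -139], "dr": [0.0038, 0, -0.0019], "jaw": 1},
    {"slide": [356.6, -177.1, -139], "dr": [0.0038, 0, -0.0019], "jaw": 1},
    {"slide": [356.6, -177.1, -139], "dr": [0.0038, 0, -0.0019], "jaw": 1},
    {"slide": [356.6, -177.1, -139], "dr": [0.0038, 0, -0.0019], "jaw": 1},
    {"slide": [356.6, -177.1, -139], "dr": [0.0038, 0, -0.0019], "jaw": 1},
  ],
)

```text
t: 22.25
tool_pos: [0.6867, 0.0065, 0.3658]
orientation: [-2.872, -1.272, 0.001]
force: [-0.2, -1.0, -1.7]
opening: 0.0516
gripper_force: 25.0
```

```bash
python3 -c "
from h import *
where(); plan(.687,.0077,.109,.8354)"
```

```text
t 22.25 grasp [0.6866 0.0066 0.1988] yaw 0.8338 tilt 0.0009 F [-0.2 -1.  -1.7] open 0.0516 gf 25.0 q6 0.67
slide [ 1.1 -0.5 89.8] dr [-0.0009  0.0002 -0.0016] q6 pred 0.75
```

Call:
servo_tool(
  increments=[
    {"slide": [0.5, -0.3, 15], "dr": [0, 0, -0.001], "jaw": 1},
    {"slide": [0.5, -0.3, 40], "dr": [0, 0, -0.001], "jaw": 1},
    {"slide": [0.5, -0.3, 65], "dr": [0, 0, -0.001], "jaw": 1},
    {"slide": [0.5, -0.3, 77], "dr": [0, 0, -0.001], "jaw": 1},
    {"slide": [0.5, -0.3, 82], "dr": [0, 0, -0.001], "jaw": 1},
    {"slide": [0.5, -0.3, 86], "dr": [0, 0, -0.001], "jaw": 1},
    {"slide": [0.5, -0.3, 88], "dr": [0, 0, -0.001], "jaw": 1},
    {"slide": [0.5, -0.3, 90], "dr": [0, 0, -0.001], "jaw": 1},
    {"slide": [0.5, -0.3, 90], "dr": [0, 0, -0.001], "jaw": 1},
  ],
)

```text
t: 23.15
tool_pos: [0.6871, 0.0085, 0.2764]
orientation: [-2.87, -1.276, -0.001]
force: [-0.7, -0.3, -1.0]
opening: 0.0518
gripper_force: 25.0
```

```bash
python3 -c "
from h import *
where(); plan(.687,.0077,.0854,.8354)"
```

```text
t 23.15 grasp [0.6872 0.0087 0.1094] yaw 0.8365 tilt 0.0008 F [-0.7 -0.3 -1. ] open 0.0518 gf 25.0 q6 0.67
slide [-0.7  0.5 24. ] dr [-0.0002 -0.0008  0.0011] q6 pred 0.75
```

Entering the well with no contact force. I lower it, release and rise.

Call:
servo_tool(
  increments=[
    {"slide": [-0.3, 0.2, 4], "dr": [0, 0, 0], "jaw": 1},
    {"slide": [-0.5, 0.4, 8], "dr": [0, -0.0008, 0.001], "jaw": 1},
    {"slide": [-0.5, 0.4, 12], "dr": [0, -0.0008, 0.001], "jaw": 1},
    {"slide": [-0.5, 0.4, 16], "dr": [0, -0.0008, 0.001], "jaw": 1},
    {"slide": [-0.5, 0.4, 19], "dr": [0, -0.0008, 0.001], "jaw": 1},
    {"slide": [-0.5, 0.4, 21], "dr": [0, -0.0008, 0.001], "jaw": 1},
    {"slide": [-0.5, 0.4, 22], "dr": [0, -0.0008, 0.001], "jaw": 1},
    {"slide": [-0.5, 0.4, 23], "dr": [0, -0.0008, 0.001], "jaw": 1},
    {"slide": [-0.5, 0.4, 23], "dr": [0, -0.0008, 0.001], "jaw": 1},
  ],
)

```text
t: 24.05
tool_pos: [0.6868, 0.0079, 0.2527]
orientation: [-2.871, -1.274, 0.002]
force: [-0.9, -0.1, -1.7]
opening: 0.0514
gripper_force: 25.0
```

```bash
python3 -c "
from h import *
where()"
```

```text
t 24.05 grasp [0.6866 0.0079 0.0857] yaw 0.8355 tilt 0.0013 F [-0.9 -0.1 -1.7] open 0.0514 gf 25.0 q6 0.67
```

Call:
servo_tool(
  increments=[
    {"slide": [0, 0, 1], "dr": [0, 0, 0], "jaw": 1},
    {"slide": [0, 0, 1], "dr": [0, 0, 0], "jaw": 0.2},
    {"slide": [0, 0, 1], "dr": [0, 0, 0], "jaw": 0.15},
    {"slide": [0, 0, 1], "dr": [0, 0, 0], "jaw": 0.15},
    {"slide": [0, 0, 1], "dr": [0, 0, 0], "jaw": 0.15},
    {"slide": [0, 0, -8], "dr": [0, 0, 0], "jaw": 0.15},
    {"slide": [0, 0, -35], "dr": [0, 0, 0], "jaw": 0.15},
    {"slide": [0, 0, -75], "dr": [0, 0, 0], "jaw": 0.15},
    {"slide": [0, 0, -110], "dr": [0, 0, 0], "jaw": 0.15},
    {"slide": [0, 0, -125], "dr": [0, 0, 0], "jaw": 0.15},
    {"slide": [0, 0, -125], "dr": [0, 0, 0], "jaw": 0.15},
  ],
)

```text
t: 25.15
tool_pos: [0.6877, 0.0078, 0.3816]
orientation: [2.869, 1.274, 0.007]
force: [0.4, -0.3, -0.4]
opening: 0.079
gripper_force: 0.0
```

```bash
python3 -c "
from h import *
where(); plan(.4908,-.3714,.0585,.8354)
im,d,p=snap('wrist');P=pts(d,p);Z=P[...,2]
m=((d>.03)&(Z>.099)&(Z<.115)).astype(np.uint8)
for c in cv2.findContours(m,cv2.RETR_EXTERNAL,cv2.CHAIN_APPROX_NONE)[0]:
    if len(c)>60: print('lid',cv2.fitEllipse(ray(c[:,0],.107,p)[:,:2].astype(np.float32)))
"
```

```text
t 25.15 grasp [0.6886 0.0078 0.2146] yaw 0.8355 tilt 0.0049 F [ 0.4 -0.3 -0.4] open 0.079 gf 0.0 q6 0.67
slide [-413.9  107.7  155.2] dr [ 0.0038 -0.0031  0.0001] q6 pred 0.09
lid ((0.6880218386650085, 0.009170918725430965), (0.04927891865372658, 0.05035664513707161), 137.7802276611328)
lid ((0.6844199895858765, 0.08820799738168716), (0.04932199418544769, 0.05003023520112038), 61.569942474365234)
lid ((0.816809892654419, 0.1004813015460968), (0.01074149738997221, 0.04298385977745056), 48.48978042602539)
```

Call:
servo_tool(
  increments=[
    {"slide": [-28, 7, 0], "dr": [0, 0, 0], "jaw": 0.15},
    {"slide": [-70, 18, 0], "dr": [0.0038, -0.0031, 0], "jaw": 0.15},
    {"slide": [-114, 30, 0], "dr": [0.0038, -0.0031, 0], "jaw": 0.15},
    {"slide": [-158, 41, 0], "dr": [0.0038, -0.0031, 0], "jaw": 0.15},
    {"slide": [-202, 53, 0], "dr": [0.0038, -0.0031, 0], "jaw": 0.15},
    {"slide": [-246, 64, 0], "dr": [0.0038, -0.0031, 0], "jaw": 0.15},
    {"slide": [-290, 75, 0], "dr": [0.0038, -0.0031, 0], "jaw": 0.15},
    {"slide": [-334, 87, 20], "dr": [0.0038, -0.0031, 0], "jaw": 0.15},
    {"slide": [-372, 97, 40], "dr": [0.0038, -0.0031, 0], "jaw": 0.15},
    {"slide": [-400, 104, 60], "dr": [0.0038, -0.0031, 0], "jaw": 0.15},
    {"slide": [-412, 107, 72], "dr": [0.0038, -0.0031, 0], "jaw": 0.15},
    {"slide": [-414.5, 108.2, 80], "dr": [0.0038, -0.0031, 0], "jaw": 0.15},
    {"slide": [-414.5, 108.2, 90], "dr": [0.0038, -0.0031, 0], "jaw": 0.15},
    {"slide": [-414.5, 108.2, 100], "dr": [0.0038, -0.0031, 0], "jaw": 0.15},
    {"slide": [-414.5, 108.2, 122], "dr": [0.0038, -0.0031, 0], "jaw": 0.15},
    {"slide": [-414.5, 108.2, 142], "dr": [0.0038, -0.0031, 0], "jaw": 0.15},
    {"slide": [-414.5, 108.2, 152], "dr": [0.0038, -0.0031, 0], "jaw": 0.15},
    {"slide": [-414.5, 108.2, 154], "dr": [0.0038, -0.0031, 0], "jaw": 0.15},
    {"slide": [-414.5, 108.2, 154], "dr": [0.0038, -0.0031, 0], "jaw": 0.15},
  ],
)

```text
t: 27.1
tool_pos: [0.4895, -0.3717, 0.2242]
orientation: [-2.868, -1.275, 0.008]
force: [-0.1, 0.1, 0.6]
opening: 0.079
gripper_force: 0.0
```

```bash
python3 -c "
from h import *
where(); plan(.4908,-.3714,.0585,.8354)"
```

```text
t 27.1 grasp [ 0.4885 -0.3716  0.0572] yaw 0.8363 tilt 0.006 F [-0.1  0.1  0.6] open 0.079 gf 0.0 q6 0.0
slide [ 1.1  0.8 -1.3] dr [-0.0046  0.0038  0.0009] q6 pred 0.09
```

Call:
servo_tool(
  increments=[
    {"slide": [1, 0.6, -0.5], "dr": [-0.0046, 0.0038, 0], "jaw": 0.15},
    {"slide": [1, 0.6, -0.5], "dr": [-0.0046, 0.0038, 0], "jaw": 1},
    {"slide": [1, 0.6, -0.5], "dr": [-0.0046, 0.0038, 0], "jaw": 1},
    {"slide": [1, 0.6, -0.5], "dr": [-0.0046, 0.0038, 0], "jaw": 1},
    {"slide": [1, 0.6, -0.5], "dr": [-0.0046, 0.0038, 0], "jaw": 1},
    {"slide": [1, 0.6, -0.5], "dr": [-0.0046, 0.0038, 0], "jaw": 1},
  ],
)

```text
t: 27.7
tool_pos: [0.4901, -0.3719, 0.2246]
orientation: [2.872, 1.274, -0.0]
force: [-1.4, 0.6, 2.0]
opening: 0.0516
gripper_force: 25.0
```

```bash
python3 n.py .4908 -.3714 3
```

```text
t 27.7 grasp [ 0.4901 -0.3719  0.0576] yaw 0.8354 tilt 0.0001 F [-1.4  0.6  2. ] open 0.0516 gf 25.0 q6 0.0
off x mm 0.83 target [0.6032 0.0838] grip above bottom 0.0546 final z 0.0816
slide [ 413.8 -221.8 -142.4] dr [-0.      0.0001 -0.    ] q6 pred 0.87
```

Call:
servo_tool(
  increments=[
    {"slide": [0, 0, -15], "dr": [0, 0, 0], "jaw": 1},
    {"slide": [0, 0, -45], "dr": [0, 0, 0], "jaw": 1},
    {"slide": [2, -1, -80], "dr": [0, 0, 0], "jaw": 1},
    {"slide": [12, -6, -115], "dr": [0, 0, 0], "jaw": 1},
    {"slide": [35, -19, -135], "dr": [0, 0, 0], "jaw": 1},
    {"slide": [70, -38, -142], "dr": [0, 0, 0], "jaw": 1},
    {"slide": [110, -59, -142], "dr": [0, 0, 0], "jaw": 1},
    {"slide": [150, -80, -142], "dr": [0, 0, 0], "jaw": 1},
    {"slide": [190, -102, -142], "dr": [0, 0, 0], "jaw": 1},
    {"slide": [230, -123, -142], "dr": [0, 0, 0], "jaw": 1},
    {"slide": [270, -145, -142], "dr": [0, 0, 0], "jaw": 1},
    {"slide": [310, -166, -142], "dr": [0, 0, 0], "jaw": 1},
    {"slide": [345, -185, -142], "dr": [0, 0, 0], "jaw": 1},
    {"slide": [375, -201, -142], "dr": [0, 0, 0], "jaw": 1},
    {"slide": [397, -213, -142], "dr": [0, 0, 0], "jaw": 1},
    {"slide": [409, -219, -142], "dr": [0, 0, 0], "jaw": 1},
    {"slide": [413.8, -221.8, -142], "dr": [0, 0, 0], "jaw": 1},
    {"slide": [413.8, -221.8, -142], "dr": [0, 0, 0], "jaw": 1},
    {"slide": [413.8, -221.8, -142], "dr": [0, 0, 0], "jaw": 1},
    {"slide": [413.8, -221.8, -142], "dr": [0, 0, 0], "jaw": 1},
  ],
)

```text
t: 29.7
tool_pos: [0.6031, 0.0827, 0.3665]
orientation: [2.872, 1.272, -0.001]
force: [0.1, -0.0, -2.8]
opening: 0.052
gripper_force: 25.0
```

```bash
python3 -c "
from h import *
where(); plan(.6032,.0838,.106,.8354)"
```

```text
t 29.7 grasp [0.6031 0.0827 0.1995] yaw 0.8341 tilt 0.0004 F [ 0.1 -0.  -2.8] open 0.052 gf 25.0 q6 0.79
slide [ 0.9 -0.7 93.5] dr [-0.0002  0.0004 -0.0013] q6 pred 0.87
```

Call:
servo_tool(
  increments=[
    {"slide": [0.4, -0.4, 15], "dr": [0, 0, -0.001], "jaw": 1},
    {"slide": [0.4, -0.4, 40], "dr": [0, 0, -0.001], "jaw": 1},
    {"slide": [0.4, -0.4, 65], "dr": [0, 0, -0.001], "jaw": 1},
    {"slide": [0.4, -0.4, 79], "dr": [0, 0, -0.001], "jaw": 1},
    {"slide": [0.4, -0.4, 85], "dr": [0, 0, -0.001], "jaw": 1},
    {"slide": [0.4, -0.4, 89], "dr": [0, 0, -0.001], "jaw": 1},
    {"slide": [0.4, -0.4, 92], "dr": [0, 0, -0.001], "jaw": 1},
    {"slide": [0.4, -0.4, 93.5], "dr": [0, 0, -0.001], "jaw": 1},
    {"slide": [0.4, -0.4, 93.5], "dr": [0, 0, -0.001], "jaw": 1},
  ],
)

```text
t: 30.6
tool_pos: [0.6034, 0.0845, 0.2736]
orientation: [2.871, 1.276, 0.001]
force: [0.0, 0.1, -1.1]
opening: 0.0517
gripper_force: 25.0
```

```bash
python3 -c "
from h import *
where(); plan(.6032,.0838,.0816,.8354)"
```

```text
t 30.6 grasp [0.6036 0.0845 0.1066] yaw 0.8365 tilt 0.0009 F [ 0.   0.1 -1.1] open 0.0517 gf 25.0 q6 0.79
slide [-0.7  0.3 25. ] dr [ 0.0006 -0.0008  0.0011] q6 pred 0.87
```

Clear entry again. I lower, release and rise in one call.

Call:
servo_tool(
  increments=[
    {"slide": [-0.3, 0.2, 4], "dr": [0, 0, 0], "jaw": 1},
    {"slide": [-0.5, 0.3, 8], "dr": [0, 0, 0.001], "jaw": 1},
    {"slide": [-0.5, 0.3, 12], "dr": [0, 0, 0.001], "jaw": 1},
    {"slide": [-0.5, 0.3, 16], "dr": [0, 0, 0.001], "jaw": 1},
    {"slide": [-0.5, 0.3, 20], "dr": [0, 0, 0.001], "jaw": 1},
    {"slide": [-0.5, 0.3, 22.5], "dr": [0, 0, 0.001], "jaw": 1},
    {"slide": [-0.5, 0.3, 24], "dr": [0, 0, 0.001], "jaw": 1},
    {"slide": [-0.5, 0.3, 24.5], "dr": [0, 0, 0.001], "jaw": 1},
    {"slide": [-0.5, 0.3, 24.5], "dr": [0, 0, 0.001], "jaw": 0.2},
    {"slide": [-0.5, 0.3, 24.5], "dr": [0, 0, 0.001], "jaw": 0.15},
    {"slide": [-0.5, 0.3, 24.5], "dr": [0, 0, 0.001], "jaw": 0.15},
    {"slide": [-0.5, 0.3, 24.5], "dr": [0, 0, 0.001], "jaw": 0.15},
    {"slide": [-0.5, 0.3, 15], "dr": [0, 0, 0.001], "jaw": 0.15},
    {"slide": [-0.5, 0.3, -10], "dr": [0, 0, 0.001], "jaw": 0.15},
    {"slide": [-0.5, 0.3, -50], "dr": [0, 0, 0.001], "jaw": 0.15},
    {"slide": [-0.5, 0.3, -85], "dr": [0, 0, 0.001], "jaw": 0.15},
    {"slide": [-0.5, 0.3, -105], "dr": [0, 0, 0.001], "jaw": 0.15},
    {"slide": [-0.5, 0.3, -105], "dr": [0, 0, 0.001], "jaw": 0.15},
  ],
)

```text
t: 32.4
tool_pos: [0.6042, 0.084, 0.3835]
orientation: [2.869, 1.273, 0.012]
force: [0.1, 0.2, -0.1]
opening: 0.0793
gripper_force: 0.0
```

```bash
python3 -c "
from h import *
where(); plan(.4009,-.3648,.0585,.8354)
im,d,p=snap('wrist');P=pts(d,p);Z=P[...,2]
m=((d>.03)&(Z>.099)&(Z<.115)).astype(np.uint8)
for c in cv2.findContours(m,cv2.RETR_EXTERNAL,cv2.CHAIN_APPROX_NONE)[0]:
    if len(c)>60: print('lid',cv2.fitEllipse(ray(c[:,0],.107,p)[:,:2].astype(np.float32)))
"
```

```text
t 32.4 grasp [0.6055 0.0841 0.2165] yaw 0.8355 tilt 0.008 F [ 0.1  0.2 -0.1] open 0.0793 gf 0.0 q6 0.79
slide [-470.1  149.4  156.1] dr [ 0.0055 -0.0058  0.0001] q6 pred -0.0
lid ((0.6039491891860962, 0.08469264209270477), (0.049232058227062225, 0.050406381487846375), 139.62464904785156)
lid ((0.6866392493247986, 0.010460009798407555), (0.0495251826941967, 0.052053503692150116), 14.808856964111328)
lid ((0.6831929683685303, 0.08928658813238144), (0.049330782145261765, 0.05004231631755829), 32.68242263793945)
lid ((0.5527867674827576, 0.314980685710907), (0.013441725634038448, 0.016034560278058052), 167.01235961914062)
lid ((0.8152746558189392, 0.10357776284217834), (0.013352460227906704, 0.045574676245450974), 47.76752471923828)
```

Call:
servo_tool(
  increments=[
    {"slide": [-28, 9, 0], "dr": [0, 0, 0], "jaw": 0.15},
    {"slide": [-70, 22, 0], "dr": [0.003, -0.003, 0], "jaw": 0.15},
    {"slide": [-115, 37, 0], "dr": [0.0055, -0.0058, 0], "jaw": 0.15},
    {"slide": [-160, 51, 0], "dr": [0.0055, -0.0058, 0], "jaw": 0.15},
    {"slide": [-206, 65, 0], "dr": [0.0055, -0.0058, 0], "jaw": 0.15},
    {"slide": [-252, 80, 0], "dr": [0.0055, -0.0058, 0], "jaw": 0.15},
    {"slide": [-298, 95, 0], "dr": [0.0055, -0.0058, 0], "jaw": 0.15},
    {"slide": [-344, 109, 0], "dr": [0.0055, -0.0058, 0], "jaw": 0.15},
    {"slide": [-388, 123, 20], "dr": [0.0055, -0.0058, 0], "jaw": 0.15},
    {"slide": [-428, 136, 40], "dr": [0.0055, -0.0058, 0], "jaw": 0.15},
    {"slide": [-455, 145, 60], "dr": [0.0055, -0.0058, 0], "jaw": 0.15},
    {"slide": [-467, 148.5, 72], "dr": [0.0055, -0.0058, 0], "jaw": 0.15},
    {"slide": [-470.1, 149.4, 80], "dr": [0.0055, -0.0058, 0], "jaw": 0.15},
    {"slide": [-470.1, 149.4, 90], "dr": [0.0055, -0.0058, 0], "jaw": 0.15},
    {"slide": [-470.1, 149.4, 100], "dr": [0.0055, -0.0058, 0], "jaw": 0.15},
    {"slide": [-470.1, 149.4, 122], "dr": [0.0055, -0.0058, 0], "jaw": 0.15},
    {"slide": [-470.1, 149.4, 142], "dr": [0.0055, -0.0058, 0], "jaw": 0.15},
    {"slide": [-470.1, 149.4, 153], "dr": [0.0055, -0.0058, 0], "jaw": 0.15},
    {"slide": [-470.1, 149.4, 156], "dr": [0.0055, -0.0058, 0], "jaw": 0.15},
    {"slide": [-470.1, 149.4, 156], "dr": [0.0055, -0.0058, 0], "jaw": 0.15},
  ],
)

```text
t: 34.45
tool_pos: [0.3989, -0.3645, 0.222]
orientation: [-2.868, -1.275, 0.012]
force: [-0.3, 0.2, 0.7]
opening: 0.0788
gripper_force: 0.0
```

```bash
python3 -c "
from h import *
where(); plan(.4009,-.3648,.0585,.8354)"
```

```text
t 34.45 grasp [ 0.3975 -0.3645  0.055 ] yaw 0.8364 tilt 0.0083 F [-0.3  0.2  0.7] open 0.0788 gf 0.0 q6 -0.1
slide [ 1.1  1.7 -3.6] dr [-0.006   0.0058  0.001 ] q6 pred -0.0
```

Call:
servo_tool(
  increments=[
    {"slide": [0.9, 1.4, -2.5], "dr": [-0.006, 0.0058, 0], "jaw": 0.15},
    {"slide": [0.9, 1.4, -2.5], "dr": [-0.006, 0.0058, 0], "jaw": 0.15},
    {"slide": [0.9, 1.4, -2.5], "dr": [-0.006, 0.0058, 0], "jaw": 1},
    {"slide": [0.9, 1.4, -2.5], "dr": [-0.006, 0.0058, 0], "jaw": 1},
    {"slide": [0.9, 1.4, -2.5], "dr": [-0.006, 0.0058, 0], "jaw": 1},
    {"slide": [0.9, 1.4, -2.5], "dr": [-0.006, 0.0058, 0], "jaw": 1},
    {"slide": [0.9, 1.4, -2.5], "dr": [-0.006, 0.0058, 0], "jaw": 1},
  ],
)

```text
t: 35.15
tool_pos: [0.4001, -0.3652, 0.2244]
orientation: [-2.871, -1.275, 0.0]
force: [-1.1, 1.4, 1.6]
opening: 0.0515
gripper_force: 25.0
```

```bash
python3 n.py .4009 -.3648 4
```

```text
t 35.15 grasp [ 0.4    -0.3651  0.0574] yaw 0.8355 tilt 0.0002 F [-1.1  1.4  1.6] open 0.0515 gf 25.0 q6 -0.1
off x mm 0.83 target [0.6072 0.0039] grip above bottom 0.0544 final z 0.0814
slide [ 412.7  -94.  -142.6] dr [-0.0001  0.0001  0.0001] q6 pred 0.74
```

Call:
servo_tool(
  increments=[
    {"slide": [0, 0, -15], "dr": [0, 0, 0], "jaw": 1},
    {"slide": [0, 0, -45], "dr": [0, 0, 0], "jaw": 1},
    {"slide": [2, -0.5, -80], "dr": [0, 0, 0], "jaw": 1},
    {"slide": [12, -3, -115], "dr": [0, 0, 0], "jaw": 1},
    {"slide": [35, -8, -135], "dr": [0, 0, 0], "jaw": 1},
    {"slide": [70, -16, -142.6], "dr": [0, 0, 0], "jaw": 1},
    {"slide": [110, -25, -142.6], "dr": [0, 0, 0], "jaw": 1},
    {"slide": [150, -34, -142.6], "dr": [0, 0, 0], "jaw": 1},
    {"slide": [190, -43, -142.6], "dr": [0, 0, 0], "jaw": 1},
    {"slide": [230, -52, -142.6], "dr": [0, 0, 0], "jaw": 1},
    {"slide": [270, -61, -142.6], "dr": [0, 0, 0], "jaw": 1},
    {"slide": [310, -71, -142.6], "dr": [0, 0, 0], "jaw": 1},
    {"slide": [345, -79, -142.6], "dr": [0, 0, 0], "jaw": 1},
    {"slide": [375, -85, -142.6], "dr": [0, 0, 0], "jaw": 1},
    {"slide": [396, -90, -142.6], "dr": [0, 0, 0], "jaw": 1},
    {"slide": [408, -93, -142.6], "dr": [0, 0, 0], "jaw": 1},
    {"slide": [412.7, -94, -142.6], "dr": [0, 0, 0], "jaw": 1},
    {"slide": [412.7, -94, -142.6], "dr": [0, 0, 0], "jaw": 1},
    {"slide": [412.7, -94, -142.6], "dr": [0, 0, 0], "jaw": 1},
    {"slide": [412.7, -94, -142.6], "dr": [0, 0, 0], "jaw": 1},
  ],
)

```text
t: 37.15
tool_pos: [0.607, 0.0029, 0.3671]
orientation: [2.872, 1.273, -0.0]
force: [0.2, 0.1, -1.4]
opening: 0.0516
gripper_force: 25.0
```

```bash
python3 -c "
from h import *
where(); plan(.6072,.0039,.106,.8354)"
```

```text
t 37.15 grasp [0.607  0.0029 0.2001] yaw 0.8343 tilt 0.0004 F [ 0.2  0.1 -1.4] open 0.0516 gf 25.0 q6 0.66
slide [ 0.9 -0.5 94.1] dr [ 0.0003  0.0002 -0.0011] q6 pred 0.74
```

Call:
servo_tool(
  increments=[
    {"slide": [0.4, -0.2, 15], "dr": [0, 0, -0.001], "jaw": 1},
    {"slide": [0.4, -0.2, 40], "dr": [0, 0, -0.001], "jaw": 1},
    {"slide": [0.4, -0.2, 65], "dr": [0, 0, -0.001], "jaw": 1},
    {"slide": [0.4, -0.2, 79], "dr": [0, 0, -0.001], "jaw": 1},
    {"slide": [0.4, -0.2, 85], "dr": [0, 0, -0.001], "jaw": 1},
    {"slide": [0.4, -0.2, 89], "dr": [0, 0, -0.001], "jaw": 1},
    {"slide": [0.4, -0.2, 92], "dr": [0, 0, -0.001], "jaw": 1},
    {"slide": [0.4, -0.2, 94], "dr": [0, 0, -0.001], "jaw": 1},
    {"slide": [0.4, -0.2, 94], "dr": [0, 0, -0.001], "jaw": 1},
  ],
)

```text
t: 38.05
tool_pos: [0.6077, 0.0043, 0.2736]
orientation: [2.87, 1.276, 0.002]
force: [-0.7, 0.0, -1.0]
opening: 0.0517
gripper_force: 25.0
```

```bash
python3 -c "
from h import *
where(); plan(.6072,.0039,.0814,.8354)"
```

```text
t 38.05 grasp [0.6078 0.0043 0.1066] yaw 0.8365 tilt 0.0012 F [-0.7  0.  -1. ] open 0.0517 gf 25.0 q6 0.66
slide [-0.6 -0.1 25.2] dr [ 0.0011 -0.0006  0.0011] q6 pred 0.74
```

Call:
servo_tool(
  increments=[
    {"slide": [-0.3, 0, 4], "dr": [0, 0, 0], "jaw": 1},
    {"slide": [-0.4, 0, 8], "dr": [0, 0, 0.001], "jaw": 1},
    {"slide": [-0.4, 0, 12], "dr": [0, 0, 0.001], "jaw": 1},
    {"slide": [-0.4, 0, 16], "dr": [0, 0, 0.001], "jaw": 1},
    {"slide": [-0.4, 0, 20], "dr": [0, 0, 0.001], "jaw": 1},
    {"slide": [-0.4, 0, 22.5], "dr": [0, 0, 0.001], "jaw": 1},
    {"slide": [-0.4, 0, 24], "dr": [0, 0, 0.001], "jaw": 1},
    {"slide": [-0.4, 0, 24.5], "dr": [0, 0, 0.001], "jaw": 1},
    {"slide": [-0.4, 0, 24.5], "dr": [0, 0, 0.001], "jaw": 0.2},
    {"slide": [-0.4, 0, 24.5], "dr": [0, 0, 0.001], "jaw": 0.15},
    {"slide": [-0.4, 0, 24.5], "dr": [0, 0, 0.001], "jaw": 0.15},
    {"slide": [-0.4, 0, 24.5], "dr": [0, 0, 0.001], "jaw": 0.15},
    {"slide": [-0.4, 0, 15], "dr": [0, 0, 0.001], "jaw": 0.15},
    {"slide": [-0.4, 0, -10], "dr": [0, 0, 0.001], "jaw": 0.15},
    {"slide": [-0.4, 0, -50], "dr": [0, 0, 0.001], "jaw": 0.15},
    {"slide": [-0.4, 0, -95], "dr": [0, 0, 0.001], "jaw": 0.1},
    {"slide": [-0.4, 0, -135], "dr": [0, 0, 0.001], "jaw": 0},
    {"slide": [-0.4, 0, -150], "dr": [0, 0, 0.001], "jaw": 0},
    {"slide": [-0.4, 0, -150], "dr": [0, 0, 0.001], "jaw": 0},
  ],
)

```text
t: 39.95
tool_pos: [0.6077, 0.004, 0.427]
orientation: [2.868, 1.273, 0.009]
force: [-0.2, 0.3, 0.2]
opening: 0.0926
gripper_force: 0.0
```

```bash
python3 m4.py; python3 -c "
from h import *
where(); plan(.52,.32,.26,.06)
im,d,p=snap('wrist');P=pts(d,p);Z=P[...,2]
m=((d>.03)&(Z>.099)&(Z<.115)).astype(np.uint8)
for c in cv2.findContours(m,cv2.RETR_EXTERNAL,cv2.CHAIN_APPROX_NONE)[0]:
    if len(c)>60: print('lid',cv2.fitEllipse(ray(c[:,0],.107,p)[:,:2].astype(np.float32)))
im,d,p=snap('top');cv2.imwrite('pics/top9.png',im[...,::-1])
"
```

```text
handle
0.123 [0.5425 0.3406] [0.0816 0.0159] 4.5
cover
0.093 [0.5435 0.3412] [0.2603 0.1825] 3.5
jars
t 40.0 grasp [0.6077 0.004  0.2569] yaw 0.8355 tilt 0.0024 F [ 0.1 -1.3 -0.6] open 0.0931 gf 0.0 q6 0.66
slide [ 175.7 -276.6   -3.4] dr [ 0.0014 -0.0021  0.7755] q6 pred 2.06
lid ((0.6073688864707947, 0.003830461762845516), (0.04929426312446594, 0.050091564655303955), 138.28675842285156)
lid ((0.6869368553161621, 0.008918458595871925), (0.04940164461731911, 0.049865905195474625), 31.93353271484375)
lid ((0.6039189696311951, 0.08353995531797409), (0.049314532428979874, 0.05000359192490578), 58.271846771240234)
lid ((0.6833768486976624, 0.08823585510253906), (0.049324288964271545, 0.049723099917173386), 146.6354522705078)
```

View pics/top9.png

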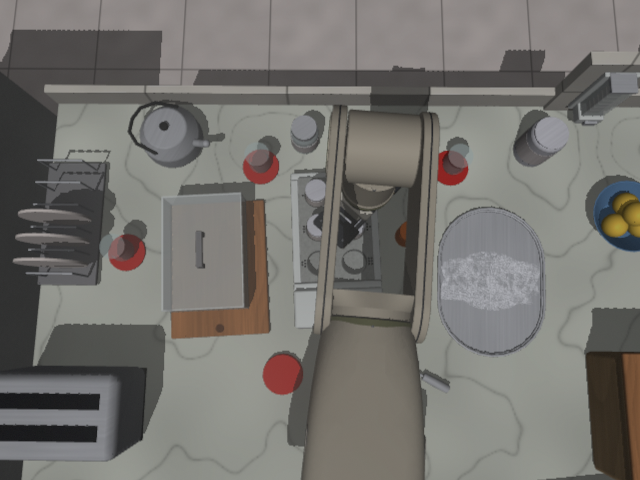

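The tray is empty and all four jars are seated. The cover has been knocked to about (0.543, 0.341) on the board. I hover there and measure it again with the wrist camera.

```bash
python3 -c "
from h import *
plan(.545,.343,.25,.061)"
```

```text
slide [ 210.  -273.     3.7] dr [-0.0016  0.003   0.7745] q6 pred 2.07
```

Call:
servo_tool(
  increments=[
    {"slide": [20, -26, 1], "dr": [0, 0, 0.08], "jaw": 0},
    {"slide": [210, -273, 4], "dr": [-0.0016, 0.003, 0.7745], "jaw": 0},
    {"slide": [210, -273, 4], "dr": [-0.0016, 0.003, 0.7745], "jaw": 0},
    {"slide": [210, -273, 4], "dr": [-0.0016, 0.003, 0.7745], "jaw": 0},
    {"slide": [210, -273, 4], "dr": [-0.0016, 0.003, 0.7745], "jaw": 0},
    {"slide": [210, -273, 4], "dr": [-0.0016, 0.003, 0.7745], "jaw": 0},
    {"slide": [210, -273, 4], "dr": [-0.0016, 0.003, 0.7745], "jaw": 0},
    {"slide": [210, -273, 4], "dr": [-0.0016, 0.003, 0.7745], "jaw": 0},
    {"slide": [210, -273, 4], "dr": [-0.0016, 0.003, 0.7745], "jaw": 0},
    {"slide": [210, -273, 4], "dr": [-0.0016, 0.003, 0.7745], "jaw": 0},
    {"slide": [210, -273, 4], "dr": [-0.0016, 0.003, 0.7745], "jaw": 0},
    {"slide": [210, -273, 4], "dr": [-0.0016, 0.003, 0.7745], "jaw": 0},
    {"slide": [210, -273, 4], "dr": [-0.0016, 0.003, 0.7745], "jaw": 0},
    {"slide": [210, -273, 4], "dr": [-0.0016, 0.003, 0.7745], "jaw": 0},
  ],
)

```text
t: 41.5
tool_pos: [0.5459, 0.3422, 0.4191]
orientation: [3.14, 0.094, 0.006]
force: [-0.9, -0.3, -0.2]
opening: 0.0933
gripper_force: 0.0
```

```bash
cat > m6.py <<'E'
exec(open('w.py').read())
def rects(lo,hi,zz,n):
    m=ok&(Z>lo)&(Z<hi); m=cv2.morphologyEx(m.astype(np.uint8),cv2.MORPH_OPEN,np.ones((3,3)))
    for c in cv2.findContours(m,cv2.RETR_EXTERNAL,cv2.CHAIN_APPROX_NONE)[0]:
        if len(c)>60: r=cv2.minAreaRect(ray(c[:,0],zz,p)[:,:2].astype(np.float32)); print(n,np.round(r[0],4),np.round(r[1],4),round(r[2],2),np.median(Z[cv2.drawContours(m*0,[c],-1,1,-1)*m>0]).round(4))
rects(.112,.135,.123,'handle'); rects(.085,.1,.093,'cover')
plan(.545,.343,.12,.061)
E
python3 m6.py w7; python3 m4.py | head -4
```

```text
t 41.5 grasp [0.5465 0.3421 0.2521] yaw 0.0598 tilt 0.0038 F [-0.9 -0.3 -0.2] open 0.0933 gf 0.0 q6 1.99
handle [0.5457 0.3437] [0.0793 0.0135] 3.41 0.1224
cover [0.5546 0.545 ] [0.0568 0.057 ] 48.81 0.0896
cover [0.6034 0.103 ] [0.0243 0.0497] 89.99 0.0915
cover [0.5592 0.3445] [0.2304 0.1817] 3.4 0.0925
cover [0.6769 0.1121] [0.0426 0.0128] 15.56 0.0913
slide [ -1.2  -0.8 132.1] dr [ 0.0004 -0.0038 -0.0009] q6 pred 2.07
handle
cover
0.093 [0.4786 0.389 ] [0.1365 0.0792] 3.5
0.093 [0.5445 0.3253] [0.2602 0.1505] 3.4
```

Call:
servo_tool(
  increments=[
    {"slide": [-0.8, -1.2, 20], "dr": [0, -0.0038, 0], "jaw": 0},
    {"slide": [-0.8, -1.2, 55], "dr": [0, -0.0038, 0], "jaw": 0},
    {"slide": [-0.8, -1.2, 95], "dr": [0, -0.0038, 0], "jaw": 0.3},
    {"slide": [-0.8, -1.2, 120], "dr": [0, -0.0038, 0], "jaw": 0.4},
    {"slide": [-0.8, -1.2, 130], "dr": [0, -0.0038, 0], "jaw": 0.5},
    {"slide": [-0.8, -1.2, 132], "dr": [0, -0.0038, 0], "jaw": 0.6},
    {"slide": [-0.8, -1.2, 132], "dr": [0, -0.0038, 0], "jaw": 0.6},
    {"slide": [-0.8, -1.2, 132], "dr": [0, -0.0038, 0], "jaw": 0.6},
  ],
  force=30,
)

```text
t: 42.4
tool_pos: [0.5459, 0.3444, 0.2893]
orientation: [-3.139, -0.096, -0.004]
force: [0.6, -0.3, 0.7]
opening: 0.0498
gripper_force: 0.0
```

```bash
python3 -c "
from h import *
where(); plan(.5452,.3435,.1196,.0595)"
```

```text
t 42.4 grasp [0.5463 0.3446 0.1223] yaw 0.061 tilt 0.003 F [ 0.6 -0.3  0.7] open 0.0498 gf 0.0 q6 1.99
slide [-0.7  0.9  2.7] dr [-0.0009 -0.0029  0.0015] q6 pred 2.07
```

Call:
servo_tool(
  increments=[
    {"slide": [-0.6, 0.6, 1.6], "dr": [0, -0.0029, 0.0015], "jaw": 0.7},
    {"slide": [-0.6, 0.6, 1.6], "dr": [0, -0.0029, 0.0015], "jaw": 1},
    {"slide": [-0.6, 0.6, 1.6], "dr": [0, -0.0029, 0.0015], "jaw": 1},
    {"slide": [-0.6, 0.6, 1.6], "dr": [0, -0.0029, 0.0015], "jaw": 1},
    {"slide": [-0.6, 0.6, 1.6], "dr": [0, -0.0029, 0.0015], "jaw": 1},
    {"slide": [-0.6, 0.6, 1.6], "dr": [0, -0.0029, 0.0015], "jaw": 1},
    {"slide": [-0.6, 0.6, 1.6], "dr": [0, -0.0029, 0.0015], "jaw": 1},
    {"slide": [-0.6, 0.6, 1.6], "dr": [0, -0.0029, 0.0015], "jaw": 1},
  ],
)

```text
t: 43.2
tool_pos: [0.5446, 0.3435, 0.2854]
orientation: [3.14, 0.093, -0.005]
force: [1.1, 0.6, 0.1]
opening: 0.0135
gripper_force: 30.0
```

```bash
python3 -c "
from h import *
where(); plan(.6058,.0445,.25,.0545)"
```

```text
t 43.2 grasp [0.544  0.3434 0.1184] yaw 0.0595 tilt 0.0032 F [1.1 0.6 0.1] open 0.0135 gf 30.0 q6 1.99
slide [  42.9  302.1 -131.6] dr [0.0004 0.0031 0.005 ] q6 pred 1.59
```

```bash
python3 -c "
from h import *
plan(.6045,.0445,.25,.052)"
```

```text
slide [  41.6  302.1 -131.6] dr [0.0004 0.0031 0.0075] q6 pred 1.59
```

Call:
servo_tool(
  increments=[
    {"slide": [0, 0, -10], "dr": [0, 0, 0], "jaw": 1},
    {"slide": [0, 0, -30], "dr": [0, 0, 0], "jaw": 1},
    {"slide": [0, 0, -60], "dr": [0, 0, 0], "jaw": 1},
    {"slide": [0, 0, -90], "dr": [0, 0.0015, 0], "jaw": 1},
    {"slide": [0, 0, -115], "dr": [0, 0.003, 0], "jaw": 1},
    {"slide": [1, 7, -128], "dr": [0, 0.003, 0], "jaw": 1},
    {"slide": [3, 20, -132], "dr": [0, 0.003, 0], "jaw": 1},
    {"slide": [6, 45, -132], "dr": [0, 0.003, 0.003], "jaw": 1},
    {"slide": [11, 75, -132], "dr": [0, 0.003, 0.006], "jaw": 1},
    {"slide": [15, 107, -132], "dr": [0, 0.003, 0.0075], "jaw": 1},
    {"slide": [20, 140, -132], "dr": [0, 0.003, 0.0075], "jaw": 1},
    {"slide": [24, 173, -132], "dr": [0, 0.003, 0.0075], "jaw": 1},
    {"slide": [29, 206, -132], "dr": [0, 0.003, 0.0075], "jaw": 1},
    {"slide": [34, 238, -132], "dr": [0, 0.003, 0.0075], "jaw": 1},
    {"slide": [38, 267, -132], "dr": [0, 0.003, 0.0075], "jaw": 1},
    {"slide": [40, 287, -132], "dr": [0, 0.003, 0.0075], "jaw": 1},
    {"slide": [41.3, 298, -132], "dr": [0, 0.003, 0.0075], "jaw": 1},
    {"slide": [41.6, 302.1, -132], "dr": [0, 0.003, 0.0075], "jaw": 1},
    {"slide": [41.6, 302.1, -132], "dr": [0, 0.003, 0.0075], "jaw": 1},
    {"slide": [41.6, 302.1, -132], "dr": [0, 0.003, 0.0075], "jaw": 1},
  ],
)

```text
t: 45.2
tool_pos: [0.6043, 0.0452, 0.417]
orientation: [3.14, 0.083, -0.001]
force: [-0.6, 0.0, -4.4]
opening: 0.0138
gripper_force: 30.0
```

```bash
python3 -c "
from h import *
where(); plan(.6045,.0445,.165,.052)"; python3 m6.py w8
```

```text
t 45.2 grasp [0.6041 0.0452 0.25  ] yaw 0.0527 tilt 0.0008 F [-0.6  0.  -4.4] open 0.0138 gf 30.0 q6 1.51
slide [ 0.3  0.7 85. ] dr [0.0001 0.0008 0.0007] q6 pred 1.59
t 45.2 grasp [0.6041 0.0452 0.25  ] yaw 0.0527 tilt 0.0008 F [-0.6  0.  -4.4] open 0.0138 gf 30.0 q6 1.51
cover [0.756  0.2334] [0.0273 0.039 ] 3.0 0.0896
slide [ -43.3 -300.4  130.1] dr [ 0.0002  0.0006 -0.0079] q6 pred 2.07
```

View pics/w8.png

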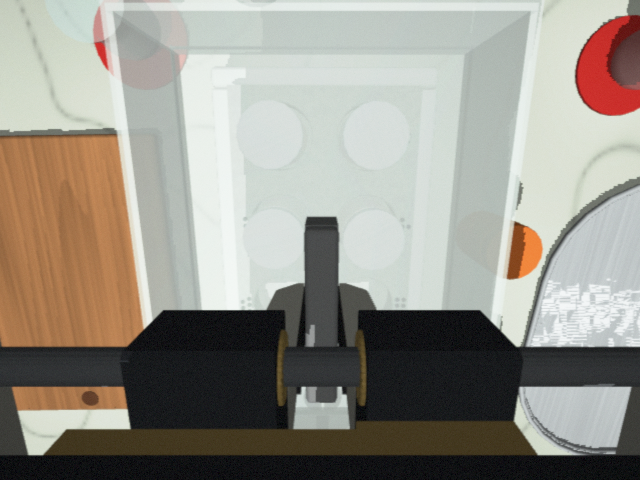

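The wrist view shows the cover held level over the deck, with the four lids beneath it at (270,135), (376,135), (272,238) and (374,238). I lower it to just above the deck.

Call:
servo_tool(
  increments=[
    {"slide": [0.2, 0.5, 10], "dr": [0, 0, 0], "jaw": 1},
    {"slide": [0.2, 0.5, 30], "dr": [0, 0, 0], "jaw": 1},
    {"slide": [0.2, 0.5, 50], "dr": [0, 0, 0], "jaw": 1},
    {"slide": [0.2, 0.5, 68], "dr": [0, 0, 0], "jaw": 1},
    {"slide": [0.2, 0.5, 79], "dr": [0, 0, 0], "jaw": 1},
    {"slide": [0.2, 0.5, 84], "dr": [0, 0, 0], "jaw": 1},
    {"slide": [0.2, 0.5, 86], "dr": [0, 0, 0], "jaw": 1},
    {"slide": [0.2, 0.5, 86], "dr": [0, 0, 0], "jaw": 1},
    {"slide": [0.2, 0.5, 86], "dr": [0, 0, 0], "jaw": 1},
  ],
)

```text
t: 46.15
tool_pos: [0.605, 0.0439, 0.3325]
orientation: [3.14, 0.082, 0.002]
force: [-0.6, -1.0, -3.7]
opening: 0.014
gripper_force: 30.0
```

```bash
python3 -c "
from h import *
where(); plan(.6045,.0445,.1444,.052)"
```

```text
t 46.15 grasp [0.6053 0.0438 0.1655] yaw 0.052 tilt 0.0017 F [-0.6 -1.  -3.7] open 0.014 gf 30.0 q6 1.51
slide [-0.5 -0.6 21.1] dr [ 0.0007 -0.0016  0.    ] q6 pred 1.59
```

Call:
servo_tool(
  increments=[
    {"slide": [-0.3, -0.4, 3], "dr": [0, -0.001, 0], "jaw": 1},
    {"slide": [-0.5, -0.5, 6], "dr": [0.0007, -0.0016, 0], "jaw": 1},
    {"slide": [-0.5, -0.5, 9], "dr": [0.0007, -0.0016, 0], "jaw": 1},
    {"slide": [-0.5, -0.5, 12], "dr": [0.0007, -0.0016, 0], "jaw": 1},
    {"slide": [-0.5, -0.5, 15], "dr": [0.0007, -0.0016, 0], "jaw": 1},
    {"slide": [-0.5, -0.5, 17], "dr": [0.0007, -0.0016, 0], "jaw": 1},
    {"slide": [-0.5, -0.5, 18], "dr": [0.0007, -0.0016, 0], "jaw": 1},
    {"slide": [-0.5, -0.5, 18], "dr": [0.0007, -0.0016, 0], "jaw": 1},
  ],
)

```text
t: 46.95
tool_pos: [0.6041, 0.0444, 0.3131]
orientation: [-3.14, -0.082, 0.003]
force: [-1.0, 0.1, -4.2]
opening: 0.0137
gripper_force: 30.0
```

```bash
python3 -c "
from h import *
where(); plan(.6045,.0445,.1444,.052)"
```

```text
t 46.95 grasp [0.6037 0.0444 0.1461] yaw 0.052 tilt 0.0022 F [-1.   0.1 -4.2] open 0.0137 gf 30.0 q6 1.51
slide [ 0.4 -0.1  1.7] dr [-0.0002  0.0022 -0.    ] q6 pred 1.59
```

Call:
servo_tool(
  increments=[
    {"slide": [0.3, 0, 1], "dr": [0, 0.001, 0], "jaw": 1},
    {"slide": [0.3, 0, 2], "dr": [0, 0.001, 0], "jaw": 1},
    {"slide": [0.3, 0, 2], "dr": [0, 0.001, 0], "jaw": 1},
    {"slide": [0.3, 0, 2], "dr": [0, 0.001, 0], "jaw": 0.7},
    {"slide": [0.3, 0, 2], "dr": [0, 0.001, 0], "jaw": 0.6},
    {"slide": [0.3, 0, 2], "dr": [0, 0.001, 0], "jaw": 0.6},
    {"slide": [0.3, 0, 2], "dr": [0, 0.001, 0], "jaw": 0.6},
    {"slide": [0.3, 0, 2], "dr": [0, 0.001, 0], "jaw": 0.6},
    {"slide": [0.3, 0, -6], "dr": [0, 0.001, 0], "jaw": 0.6},
    {"slide": [0.3, 0, -30], "dr": [0, 0.001, 0], "jaw": 0.6},
    {"slide": [0.3, 0, -70], "dr": [0, 0.001, 0], "jaw": 0.6},
    {"slide": [0.3, 0, -100], "dr": [0, 0.001, 0], "jaw": 0.6},
    {"slide": [0.3, 0, -105], "dr": [0, 0.001, 0], "jaw": 0.6},
    {"slide": [0.3, 0, -105], "dr": [0, 0.001, 0], "jaw": 0.6},
  ],
)

```text
t: 48.35
tool_pos: [0.6049, 0.0444, 0.4204]
orientation: [3.14, 0.082, 0.004]
force: [1.2, 0.2, -0.7]
opening: 0.0369
gripper_force: 0.0
```

```bash
cat > m7.py <<'E'
exec(open('w.py').read())
def rects(lo,hi,zz,n,pp,ZZ,okk,box):
    m=okk&(ZZ>lo)&(ZZ<hi); k=np.zeros_like(m); k[box[0]:box[1],box[2]:box[3]]=1
    m=(m&k).astype(np.uint8)
    for c in cv2.findContours(m,cv2.RETR_EXTERNAL,cv2.CHAIN_APPROX_NONE)[0]:
        if len(c)>30: r=cv2.minAreaRect(ray(c[:,0],zz,pp)[:,:2].astype(np.float32)); print(n,np.round(r[0],4),np.round(r[1],4),round(r[2],2),'z',np.median(ZZ[cv2.drawContours(m*0,[c],-1,1,-1)*m>0]).round(4),'px',c[:,0].mean(0).round())
full=(0,480,0,640)
rects(.138,.16,.149,'handle',p,Z,ok,full); rects(.105,.13,.119,'cover',p,Z,ok,full); rects(.078,.1,.087,'knob',p,Z,ok,full)
im,d,p=snap('top');P=pts(d,p);Z=P[...,2]
rects(.075,.1,.087,'knob top',p,Z,d>0,(285,330,300,370))
rects(.105,.13,.119,'cover top',p,Z,d>0,(150,300,280,390))
plan(.4240,.0355,.2,YAW+np.pi)
E
python3 m7.py w9
```

```text
t 48.35 grasp [0.6054 0.0444 0.2534] yaw 0.052 tilt 0.0027 F [ 1.2  0.2 -0.7] open 0.0369 gf 0.0 q6 1.51
handle [0.6063 0.0444] [0.0802 0.0137] 2.6 z 0.1484 px [322. 251.]
cover [0.4769 0.0378] [0.001  0.0948] 2.97 z 0.1184 px [322. 387.]
cover [0.6255 0.0456] [0.2176 0.1817] 2.96 z 0.1185 px [321. 201.]
knob [0.4297 0.0348] [0.0437 0.0118] 2.76 z 0.0915 px [322. 410.]
knob [ 0.5975 -0.1224] [0.0484 0.0487] 17.71 z 0.0794 px [510. 252.]
knob [0.7595 0.2273] [0.0317 0.06  ] 2.96 z 0.0895 px [90. 18.]
cover top [0.5448 0.025 ] [0.1419 0.1518] 2.87 z 0.1199 px [343. 248.]
cover top [ 0.6641 -0.0348] [0.02   0.0367] 89.64 z 0.12 px [371. 197.]
slide [-180.4   -0.5   50.5] dr [-4.1000e-03 -4.0000e-04 -3.1396e+00] q6 pred -1.54
```

Handle z 0.1484 at (0.6063, 0.0444) matches home, so the cover is seated. I move over the knob, whose axis is at about (0.424, 0.0354).

```bash
python3 -c "
from h import *
plan(.424,.0354,.15,.052)"
```

```text
slide [-180.3   -0.4  100.5] dr [-0.0003  0.0026  0.    ] q6 pred 1.6
```

Call:
servo_tool(
  increments=[
    {"slide": [-15, 0, 0], "dr": [0, 0, 0], "jaw": 0.5},
    {"slide": [-45, 0, 0], "dr": [0, 0, 0], "jaw": 0.5},
    {"slide": [-80, 0, 10], "dr": [-0.001, -0.001, 0], "jaw": 0.5},
    {"slide": [-115, 0, 25], "dr": [-0.001, -0.0025, 0], "jaw": 0.5},
    {"slide": [-145, 0, 40], "dr": [-0.001, -0.0025, 0], "jaw": 0.5},
    {"slide": [-168, -0.4, 50], "dr": [-0.001, -0.0025, 0], "jaw": 0.5},
    {"slide": [-179, -0.4, 50], "dr": [-0.001, -0.0025, 0], "jaw": 0.5},
    {"slide": [-181, -0.4, 50], "dr": [-0.001, -0.0025, 0], "jaw": 0.5},
    {"slide": [-181, -0.4, 50], "dr": [-0.001, -0.0025, 0], "jaw": 0.5},
    {"slide": [-181, -0.4, 50], "dr": [-0.001, -0.0025, 0], "jaw": 0.5},
  ],
)

```text
t: 49.45
tool_pos: [0.4242, 0.0354, 0.3683]
orientation: [3.14, 0.082, -0.006]
force: [0.1, 0.6, 0.5]
opening: 0.0465
gripper_force: 0.0
```

```bash
python3 -c "
from h import *
where(); plan(.424,.0354,.086,.052)"; python3 m7.py w10 | grep -v top
```

```text
t 49.45 grasp [0.4237 0.0352 0.2013] yaw 0.052 tilt 0.0036 F [0.1 0.6 0.5] open 0.0465 gf 0.0 q6 1.48
slide [ 2.000e-01 -1.000e-01  1.153e+02] dr [ 0.0008  0.0035 -0.    ] q6 pred 1.6
t 49.45 grasp [0.4237 0.0352 0.2013] yaw 0.052 tilt 0.0036 F [0.1 0.6 0.5] open 0.0465 gf 0.0 q6 1.48
handle [0.5618 0.0425] [0.0012 0.0127] 2.97 z 0.1393 px [322.   1.]
cover [0.5239 0.0404] [0.0975 0.1816] 2.97 z 0.1185 px [322.  87.]
knob [0.4234 0.0348] [0.0461 0.0119] 2.95 z 0.0918 px [322. 250.]
knob [ 0.5798 -0.1221] [0.0246 0.0491] 2.97 z 0.0794 px [585.  17.]
slide [-0.3 -0.2  1.4] dr [-5.5000e-03  1.4000e-03 -3.1396e+00] q6 pred -1.54
```

View pics/w10.png

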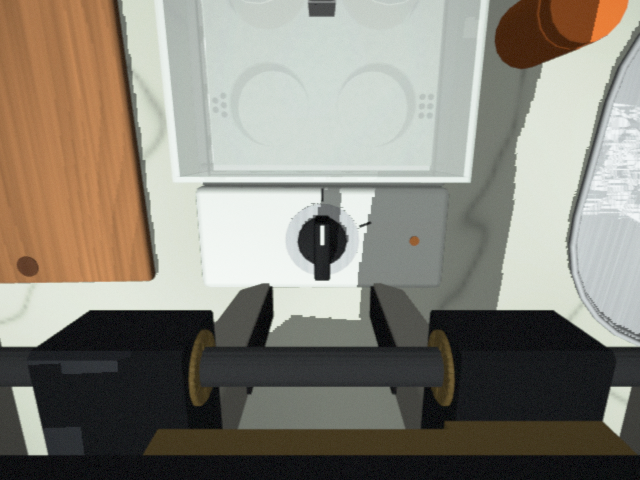

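The view shows the seated cover, the knob bar at (322,250) pointing at the off mark (322,190), and the on mark to its right at (365,224). I descend and grip.

Call:
servo_tool(
  increments=[
    {"slide": [0, 0, 15], "dr": [0, 0.0035, 0], "jaw": 0.5},
    {"slide": [0, 0, 45], "dr": [0, 0.0035, 0], "jaw": 0.5},
    {"slide": [0, 0, 75], "dr": [0, 0.0035, 0], "jaw": 0.6},
    {"slide": [0, 0, 98], "dr": [0, 0.0035, 0], "jaw": 0.7},
    {"slide": [0, 0, 110], "dr": [0, 0.0035, 0], "jaw": 0.7},
    {"slide": [0, 0, 114.5], "dr": [0, 0.0035, 0], "jaw": 0.7},
    {"slide": [0, 0, 114.5], "dr": [0, 0.0035, 0], "jaw": 0.75},
    {"slide": [0, 0, 114.5], "dr": [0, 0.0035, 0], "jaw": 1},
    {"slide": [0, 0, 114.5], "dr": [0, 0.0035, 0], "jaw": 1},
    {"slide": [0, 0, 114.5], "dr": [0, 0.0035, 0], "jaw": 1},
    {"slide": [0, 0, 114.5], "dr": [0, 0.0035, 0], "jaw": 1},
  ],
  force=40,
)

```text
t: 50.65
tool_pos: [0.4241, 0.035, 0.2553]
orientation: [3.139, 0.081, 0.004]
force: [0.4, -2.9, 6.0]
opening: 0.0116
gripper_force: 40.0
```

```bash
python3 -c "
from h import *
where(); plan(.424,.0352,.086,.052)"
```

```text
t 50.65 grasp [0.4246 0.0347 0.0883] yaw 0.0519 tilt 0.0031 F [ 0.4 -2.9  6. ] open 0.0116 gf 40.0 q6 1.48
slide [-0.1 -0.2  2.3] dr [ 0.0017 -0.0026 -0.0001] q6 pred 1.6
```

Call:
servo_tool(
  increments=[
    {"slide": [0, 0, 0], "dr": [0, 0, 0.06], "jaw": 1},
    {"slide": [0, 0, 0], "dr": [0, 0, 0.14], "jaw": 1},
    {"slide": [0, 0, 0], "dr": [0, 0, 0.23], "jaw": 1},
    {"slide": [0, 0, 0], "dr": [0, 0, 0.32], "jaw": 1},
    {"slide": [0, 0, 0], "dr": [0, 0, 0.41], "jaw": 1},
    {"slide": [0, 0, 0], "dr": [0, 0, 0.5], "jaw": 1},
    {"slide": [0, 0, 0], "dr": [0, 0, 0.59], "jaw": 1},
    {"slide": [0, 0, 0], "dr": [0, 0, 0.68], "jaw": 1},
    {"slide": [0, 0, 0], "dr": [0, 0, 0.77], "jaw": 1},
    {"slide": [0, 0, 0], "dr": [0, 0, 0.86], "jaw": 1},
    {"slide": [0, 0, 0], "dr": [0, 0, 0.95], "jaw": 1},
    {"slide": [0, 0, 0], "dr": [0, 0, 1.02], "jaw": 1},
    {"slide": [0, 0, 0], "dr": [0, 0, 1.06], "jaw": 1},
    {"slide": [0, 0, 0], "dr": [0, 0, 1.06], "jaw": 1},
    {"slide": [0, 0, 0], "dr": [0, 0, 1.06], "jaw": 1},
  ],
)

```text
t: 52.15
tool_pos: [0.4236, 0.0339, 0.2553]
orientation: [2.747, -1.516, 0.004]
force: [-5.9, -11.0, 11.7]
opening: 0.0115
gripper_force: 40.0
```

```bash
python3 -c "
from h import *
where()"
```

```text
t 52.15 grasp [0.4237 0.0332 0.0883] yaw -1.0084 tilt 0.0046 F [ -5.9 -11.   11.7] open 0.0115 gf 40.0 q6 2.54
```

Turned 1.06 rad. I release and lift straight up, then inspect.

Call:
servo_tool(
  increments=[
    {"slide": [0, 0, 0], "dr": [0, 0, 1e-05], "jaw": 0.7},
    {"slide": [0, 0, 0], "dr": [0, 0, 0], "jaw": 0.65},
    {"slide": [0, 0, 0], "dr": [0, 0, 0], "jaw": 0.65},
    {"slide": [0, 0, 0], "dr": [0, 0, 0], "jaw": 0.65},
    {"slide": [0, 0, -15], "dr": [0, 0, 0], "jaw": 0.65},
    {"slide": [0, 0, -50], "dr": [0, 0, 0], "jaw": 0.65},
    {"slide": [0, 0, -95], "dr": [0, 0, 0], "jaw": 0.65},
    {"slide": [0, 0, -125], "dr": [0, 0, 0], "jaw": 0.65},
    {"slide": [0, 0, -140], "dr": [0, 0, 0], "jaw": 0.65},
    {"slide": [0, 0, -140], "dr": [0, 0, 0], "jaw": 0.65},
    {"slide": [0, 0, -140], "dr": [0, 0, 0], "jaw": 0.65},
  ],
)

```text
t: 53.25
tool_pos: [0.4232, 0.0354, 0.3924]
orientation: [2.75, -1.516, -0.001]
force: [0.4, 0.3, 0.3]
opening: 0.0325
gripper_force: 0.0
```

```bash
python3 m7.py w11
```

```text
t 53.25 grasp [0.4229 0.0353 0.2254] yaw -1.0079 tilt 0.0017 F [0.4 0.3 0.3] open 0.0325 gf 0.0 q6 2.54
handle [0.596  0.0424] [0.0731 0.0161] 2.93 z 0.1483 px [ 59. 120.]
cover [0.571  0.0428] [0.1942 0.1817] 2.97 z 0.1186 px [123. 135.]
knob [0.4229 0.0346] [0.0123 0.0463] 24.07 z 0.0919 px [322. 240.]
knob [0.475  0.0391] [0.0014 0.1853] 2.96 z 0.0896 px [266. 203.]
cover top [0.604  0.0432] [0.2605 0.182 ] 2.96 z 0.1198 px [331. 220.]
slide [ 0.6 -1.1 24.6] dr [ 0.0034 -0.0027  2.0836] q6 pred -1.54
```

View pics/w11.png

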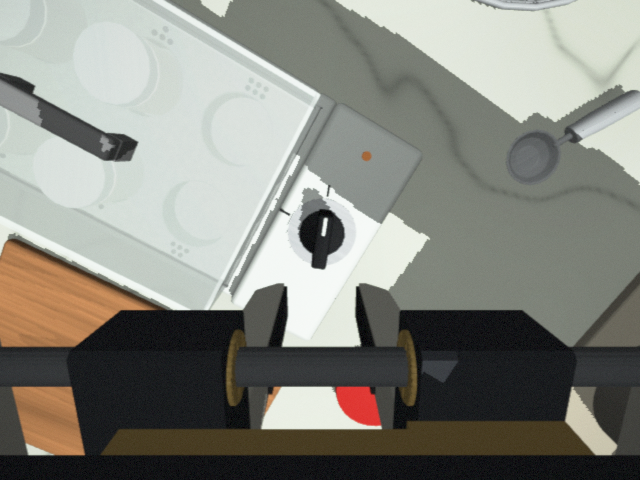

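The bar now lies at −66° against the maker's 3°, about 1.2 rad round, so the switch is on. The cover reads (0.604, 0.0432) in the top view, the same as at the start, and the gripper is clear.

```bash
python3 -c "
from h import *
print(close_job())"
```

```text
the job is handed in; nothing more can be done
None
```

The job is handed in at about 53 s: all four jars are in wells 1–4, filled in order; the cover is back on the maker and level; the switch reads about 1.2 rad (on); and the arm never went near the tea glasses. The hand-in returned no verdict.

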